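Close the gear case and press the grease coupler home on its tilted nipple

ROBOT

A 6-joint arm with a two-finger parallel gripper is mounted at the origin on the work surface. World frame = base frame: x ahead of the robot, y to its left, z up, the work surface at z = 0. Lengths are in mm, angles in rad, forces in N, time in s.
With the tool pointing down it reaches from about 300 to 775 mm from the base axis. Payload 14.6 kg.
Tool frame: the origin (TCP) lies on the centre line of the jaws, within the pads' length; the fingertips stand 22 mm ahead of it and the grasp point (between the pads) lies 3 mm ahead of it; z points along the fingers, y is the direction in which the jaws open and shut (so a half turn about z gives the same grasp; the last joint's range is limited). The gripper opens to 94 mm and grips with 3 to 60 N. Pads are 16 mm wide; open, the fingers measure 119 mm over their backs; the gripper's body (75 mm by 177 mm) begins 78 mm behind the grasp point.
Start: joints at [1.076, 0.3, 1.521, -0, 1.321, -0.067], TCP at [228.175, 500.425, 227.446] pointing down, gripper open.
Joint ranges: [-3.03, 3.03], [-0.79, 2.21], [0.23, 2.52], [-1.04, 4.18], [0, 3.07], [-2.55, 2.55]. Speed limits (rad/s): [2.22, 2.22, 2.57, 3.14, 3.14, 3.14].

INTERFACE

Orientations are given as a unit quaternion [x, y, z, w].
In Python, from cell import bot gives the robot as it stands. The module is installed in compiled form; this text tells all that it offers.
- The arm moves only by the tool play_rows, never from a script. Its argument "targets" is a list that holds one entry, the list of rows, each a list of 5 numbers: the shift along the world's x, y, z normalised to -1 to 1, where 1 is 2.5 cm, then the turn about the world's z normalised to -1 to 1, where 1 is 90 degrees, then the opening, from -1 (shut) to 1 (fully open). In form: [[[tx, ty, tz, spin, gripper], ...]]. A call has 1 to 20 rows; each row shifts and turns the commanded pose from where the row before left it; what a row does not reach is not made up. A row lasts 1/10 s, in which the tool goes at most 50 mm and 8.59 degrees, less where a joint would pass 70% of its speed; a pose out of reach is approached as far as the arm can. A call with a number of a shift or a turn outside -1 to 1 is refused whole. A call with a gripper value outside its range is refused whole. The fingers move at their own pace and stop on an object; the grip force is fixed at half the most. Time passes only in rows, so rows that do not move let the fingers close. It gives the time, the measured TCP pose, the force and the opening at its end, in the units of the state.
- bot.sense(): the state, without advancing time (a new reading comes with each control period).
- bot.capture(name): name is "scene" or "side" or "wrist"; returns (picture, depth): 420x560x3 uint8, blue, green, red; 420x560 float32, mm along the optical axis (not along the pixel's ray), 0 where there is no reading.
- bot.get_calibration(name): a dict with "K" (3x3 intrinsics, pixels), "dist_coeffs" ([k1, k2, p1, p2, k3] as OpenCV has them; the pictures are not rectified), "camera_from_world" (4x4, takes a point from world to camera coordinates). Camera axes: x right, y down, z forward; pixel columns grow to the right and rows downward; lengths in mm; the calibration is good to about 2 mm. A picture is of the moment at which its call begins: read the wrist's pose just before it. get_calibration takes no time and is no camera call; for the wrist camera it gives the pose at the moment of the call.
- bot.sign_off(): hands the job in, once; it reports no verdict.
The state is a dict: "clock": time; "qpos": joint angles; "joint_velocities": joint speeds; "tau": joint torques, N m; "position": TCP position; "eef_rot": TCP orientation; "force": force on the tool from outside, world axes, zero at the start; "ft_torque": the same for the moment, N m; "opening": finger opening in mm.
Only numpy, scipy, OpenCV 4.12 (cv2) and the standard library are available. Lean on these libraries where they do the work, as an engineer would, in place of code of your own. Each camera call takes 0.05 s, during which the arm holds its last target.

TASK

The gear is back in the gear case: first shut its blue cover completely. Then take the orange grease coupler out of its grey rest, push it squarely over the tilted brass grease nipple beside the case, and press along the nipple until the red sprung collar snaps and goes fully in. Finish while still gripping the coupler and holding it pressed home against the spring, and leave the other things on the bench where they are.

Things in the scene. Friction and masses are not known exactly. Their poses are not given: they have to be found in the camera images.
- gear_case: Fixed: open-topped grey gear case, 150 (x) x 140 (y) x 70 mm high, walls 6 mm, with a grey bearing block (100 x 70 x 62 mm high) against its +y side. Origin: centre of the case's underside, on the bench; x points from the cover's free edge to its hinge, z up. Does not move when pushed
- cover_hinge (a point): Point on the hinge line of the cover, in the middle of its length: at the far (+x) top rim of the case, 75 mm in +x and 70.5 mm above the case's origin. The hinge line is parallel to the case's y axis. Axes turn with the cover: its plate runs along this -x, its outer face is on +z
- cover_tab (a point): Point on the outer (upper when shut) face of the blue cover, where its yellow front tab (60 mm wide, reaching 17 mm further) begins: 150 mm from the hinge line, in the middle of the width, 8 mm above the cover's underside. Cover plate 150 x 140 x 8 mm. Axes as for cover_hinge
- cover (a joint): Opening angle of the cover about its hinge: 0 shut flat on the rim, starts between 0.6 and 1.1 rad, stop at 1.4. The hinge is stiff: the cover stays at any angle and needs about 1 to 3 N at the tab to be pushed down
- nipple: Tilted brass grease nipple on the bearing block: fixed round pin, 9 mm in diameter, domed tip. z is its axis, pointing outwards (up and towards the case's -x side, about 29 degrees from vertical). Origin: on the axis, in the top face of the red collar while that is not pressed, about 95 mm above the bench; the pin's tip is 14 mm further along z
- collar (a joint): How far the red sprung collar (25 mm across, 8 mm thick, round the foot of the pin) is pushed in along the nipple's axis, in m: 0 released, 0.008 at its stop. It takes up to about 11 N at 2 mm, then snaps: the force drops to about 3 N at 6 mm, and is about 6 N just before the stop. It springs back out when let go
- coupler_grip (a point): Centre of the grip of the grease coupler, 60 mm from its mouth along its axis. z runs from the mouth to the back end (up while it stands in its rest); the flat sides of the square grip lie along this x and y. Grip two opposite flat sides; the fingertips may stand just above the flange
- coupler_mouth (a point): Centre of the coupler's mouth, the open end of the sleeve that goes over the nipple and presses the collar (axes as for coupler_grip). In the rest it points down, 8 mm above the bench
- rest: Fixed round grey rest, 84 mm across at the foot, 60 mm at the top, 40 mm high, with an open hole 32 mm wide or more; the coupler hangs in it by its flange and lifts straight out (32 mm up). Origin: centre of its underside
- parts_tub: loose white open plastic tub, 130 x 110 x 60 mm high. Origin: centre of its underside. Leave it alone
- spare_gear: loose steel gear wheel lying flat, 69 mm across, 22 mm high. Origin: centre of its underside. Leave it alone
- spanner: loose steel spanner lying flat, 180 mm long, 8 mm thick. Origin: centre of its underside. Leave it alone
- handwheel: loose steel handwheel lying flat, 110 mm across, with a black crank grip up to 48 mm high. Origin: centre of its underside. Leave it alone
- oil_bottle: loose yellow bottle with red cap, 56 mm across, 130 mm high, standing. Origin: centre of its underside. Leave it alone
- bearing_ring: loose steel ring lying flat, 52 mm across, 15 mm high. Origin: centre of its underside. Leave it alone
- coupler: Loose grease coupler, 92 mm long, 0.25 kg; origin at its mouth, z to the back. From the mouth: steel sleeve 24 mm across, 32 mm long, its bore 14 mm wide and 24 mm deep; flange 42 mm across from 32 to 38 mm; square orange grip 26 x 26 mm from 38 to 86 mm; round end to 92 mm
Things that resemble listed ones, but are neither listed nor needed, are in the scene too. What is shaped like the coupler but turquoise is not meant.

How it is judged:
By the outcome, as a careful person would: the job done as asked, in the order asked, and still so for the second after the job is handed in, while the arm keeps its last pose, push and grip.
It also fails if it takes over 51 s, if anything falls off the work surface, if the arm or the gripper's body presses on something with over 40 N, if the wrist force passes 120 N, or if a joint passes its speed limit or range.

## Working session

There is one attempt and no reset: what is moved stays moved. The work goes in short steps, Python scripts to look and compute and a tool call to move; the robot and the scene stay as the last step left them, time stands still between calls to the robot, and variables do not carry over. Pictures are saved under pics/ and viewed, and the job is handed in when it is done.

Besides the shell and the picture viewer there is one more tool, called after ">>>" in YAML: its name, and indented under it one key for each argument. play_rows: Moves the arm, as the interface text tells. Its arguments: {"type":"object","properties":{"targets":{"type":"array"}},"required":["targets"]}

```bash
mkdir -p pics
cat > h.py <<'E'
import numpy as np, cv2
from cell import bot
def cap(n):
    im,d=bot.capture(n); c=bot.get_calibration(n); 
    np.savez(f'{n}.npz',im=im,d=d,K=c['K'],D=np.array(c['dist_coeffs']),T=np.array(c['camera_from_world']))
    return im
def load(n): return np.load(f'{n}.npz')
def ray(z,u,v):
    p=cv2.undistortPoints(np.array([[[u,v]]],float),z['K'],z['D'])[0,0]
    R=z['T'][:3,:3];t=z['T'][:3,3]
    return -R.T@t, R.T@np.array([p[0],p[1],1.])
def onplane(z,u,v,h):
    c,r=ray(z,u,v); return c+r*(h-c[2])/r[2]
def pt(z,u,v,k=1):
    d=z['d'][v-k:v+k+1,u-k:u+k+1]; d=np.median(d[d>0]); c,r=ray(z,u,v); return c+r*d
def proj(z,P):
    R=z['T'][:3,:3]; return cv2.projectPoints(np.array(P,float).reshape(-1,1,3),cv2.Rodrigues(R)[0],z['T'][:3,3],z['K'],z['D'])[0][:,0]
def cloud(z):
    h,w=z['d'].shape; vv,uu=np.mgrid[:h,:w]
    p=cv2.undistortPoints(np.stack([uu,vv],-1).reshape(-1,1,2).astype(float),z['K'],z['D'])[:,0]
    d=z['d'].reshape(-1,1); X=np.hstack([p*d,d]); X=(X-z['T'][:3,3])@z['T'][:3,:3]
    X[d[:,0]<=0]=np.nan; return X.reshape(h,w,3)
E
python3 - <<'E'
from h import *
for n in ['scene','side','wrist']:
    im=cap(n); cv2.imwrite(f'pics/{n}0.png',im)
    z=load(n); print(n,(-z['T'][:3,:3].T@z['T'][:3,3]).round(), z['T'][:3,2].round(2),z['K'][0,0])
print(bot.sense())
E
```

```text
scene [1168.  554.  871.] [-0.01 -0.74 -0.67] 435.19218091326087
side [ 343. -927.  656.] [ 0.   -0.86 -0.52] 386.9995492731378
wrist [164. 530. 384.] [-0.    0.24 -0.97] 358.6268037075
{'clock': 0.15, 'qpos': array([ 1.07638458e+00,  3.00325123e-01,  1.52141033e+00, -1.80598470e-05,
        1.32070263e+00, -6.65897378e-02]), 'joint_velocities': array([ 0.00149465, -0.00280613, -0.00323773, -0.00027568,  0.00060588,
        0.00044035]), 'tau': array([-5.78258005e-05, -5.31957507e+01, -3.52821922e+01,  7.07034138e-02,
        2.36112118e-02, -5.56613861e-05]), 'position': array([228.10952137, 500.27740788, 227.03863561]), 'eef_rot': array([ 2.12281175e-01,  9.77208537e-01, -4.08614681e-04, -1.08616625e-04]), 'force': array([-0.70804714, -0.0708113 , -0.36509639]), 'ft_torque': array([0.02219402, 0.05745907, 0.00064198]), 'opening': 93.91871801520551}
```

View pics/scene0.png

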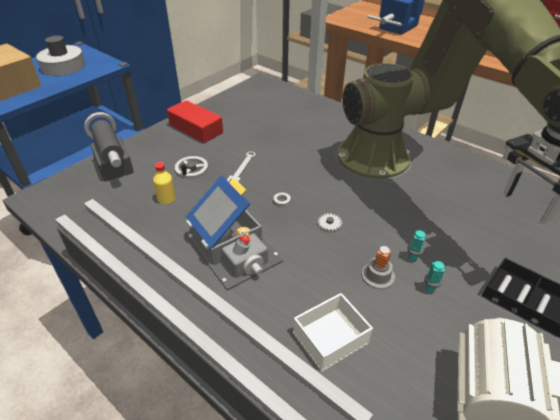

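View pics/side0.png

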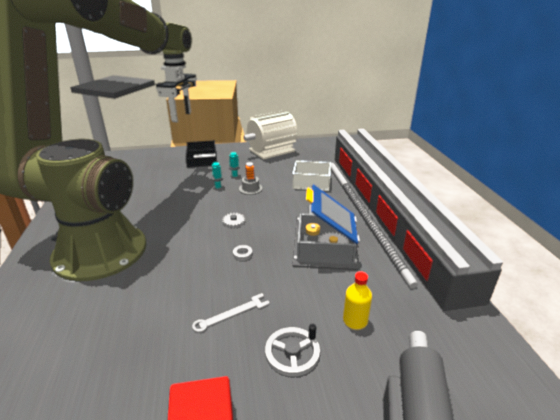

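View pics/wrist0.png

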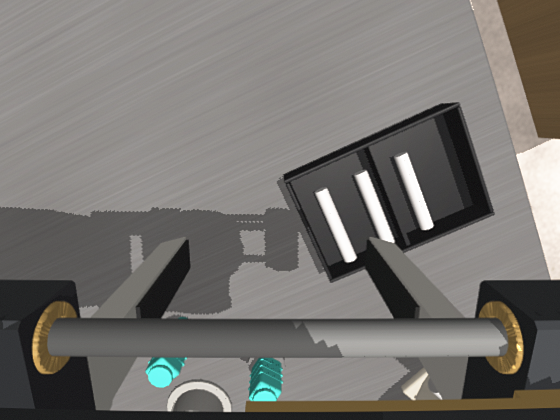

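Orange coupler in its grey rest at scene (381,262); look-alikes: turquoise at (417,245) and (434,275). Gear case at (225,235), blue cover open, red collar/nipple near (245,240). Checking in close crops.

Run:
```python
from h import *
z=load('scene'); im=z['im']
a=cv2.resize(im[170:290,170:300],None,fx=5,fy=5,interpolation=cv2.INTER_CUBIC)
cv2.imwrite('pics/c1.png',a[:600,:650])
b=cv2.resize(im[220:300,350:460],None,fx=6,fy=6,interpolation=cv2.INTER_CUBIC)
cv2.imwrite('pics/c2.png',b)
X=cloud(z)
hsv=cv2.cvtColor(im,cv2.COLOR_BGR2HSV)
def m(lo,hi,box):
    k=cv2.inRange(hsv,lo,hi); q=np.zeros_like(k); x0,y0,x1,y1=box; q[y0:y1,x0:x1]=k[y0:y1,x0:x1]; return q
red=m((0,150,80),(6,255,255),(225,225,265,255)); print('collar',red.sum()/255, np.nanmean(X[red>0],0), np.nanmin(X[red>0],0),np.nanmax(X[red>0],0), np.argwhere(red).mean(0))
o=m((0,120,80),(20,255,255),(365,240,400,290)); print('orange',o.sum()/255, np.nanmedian(X[o>0],0),np.nanmin(X[o>0],0),np.nanmax(X[o>0],0),np.argwhere(o).min(0),np.argwhere(o).max(0))
bl=m((100,120,60),(125,255,255),(180,170,260,250)); P=X[bl>0]; print('blue',len(P),np.nanmin(P,0),np.nanmax(P,0))
ye=m((20,120,120),(32,255,255),(225,170,260,200)); print('tab',ye.sum()/255,np.nanmedian(X[ye>0],0))
for n,(u,v) in dict(red=(197,120),bottle=(164,190),tub=(332,330)).items(): print(n,pt(z,u,v))
```

```text
collar 38.0 [642.67513916   7.67816002  98.24159977] [628.76423205  -3.43321616  90.02911915] [651.02936683  15.24049001 104.63243178] [238.78947368 244.86842105]
orange 171.0 [462.4741229  290.93141625  74.71522906] [362.05286349 271.29649522   1.99868418] [466.16360722 299.8910126   98.91938241] [250 375] [267 390]
blue 1027 [ 563.09338592 -182.38209109   10.20381459] [707.36804285 -21.62226354 171.21445842]
tab 121.0 [570.88720359 -81.70455728 174.7706989 ]
red [ 308.62712593 -547.99170533   73.54406596]
bottle [ 625.00480514 -342.57206767   56.4128653 ]
tub [661.03827976 292.95841523   7.52722573]
```

View pics/c1.png

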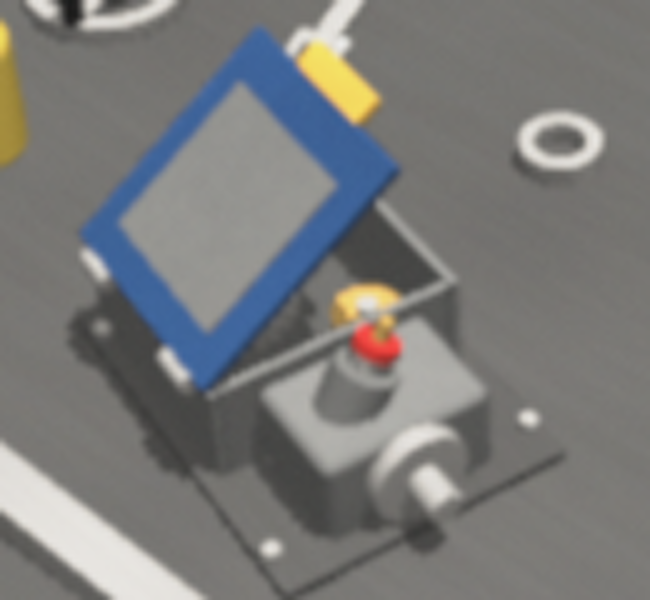

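View pics/c2.png

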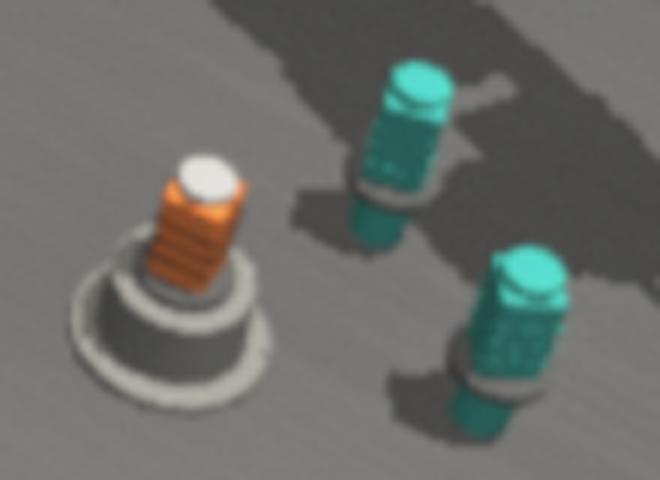

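Run:
```python
from h import *
z=load('scene'); im=z['im']; X=cloud(z)
hsv=cv2.cvtColor(im,cv2.COLOR_BGR2HSV)
bl=cv2.inRange(hsv,(100,120,60),(125,255,255)); q=np.zeros_like(bl); q[170:250,180:260]=bl[170:250,180:260]
cs,_=cv2.findContours(q,cv2.RETR_EXTERNAL,cv2.CHAIN_APPROX_NONE); c=max(cs,key=cv2.contourArea)
f=np.zeros_like(q); cv2.drawContours(f,[c],-1,255,-1); f=cv2.erode(f,np.ones((5,5)))
P=X[f>0]; P=P[~np.isnan(P).any(1)]; m0=np.median(P,0); 
for _ in range(4):
    mu=P.mean(0); n=np.linalg.svd(P-mu)[2][2]; n*=np.sign(n[2]); r=(P-mu)@n; P=P[abs(r)<max(2*r.std(),2)]
print('n',n,'rms',r.std(),len(P)); print('theta',np.arccos(n[2]),'case yaw',np.arctan2(n[1],n[0]))
quad=cv2.approxPolyDP(cv2.convexHull(c),4,True)[:,0]; print(quad)
for u,v in quad:
    C,d=ray(z,float(u),float(v)); t=((mu-C)@n)/(d@n); print((u,v),(C+t*d).round(1))
# rest: top & base via depth
for u,v in [(385,250),(371,264),(392,268),(381,278)]: print((u,v),pt(z,u,v,0))
R=X[235:300,350:410].reshape(-1,3); R=R[~np.isnan(R).any(1)]; 
T=R[abs(R[:,2]-40)<2]; print('top ring',len(T),T.min(0),T.max(0)); T=R[R[:,2]>98]; print('cap',len(T),T.mean(0))
s=load('side'); print('proj', proj(s,[[462,291,100],[643,8,95]]))
```

```text
n [ 0.58317451 -0.15129948  0.79813279] rms 1.2759568796739749 1536
theta 0.6466066962428563 case yaw -0.2538445533022251
[[222 176]
 [248 204]
 [210 247]
 [187 215]]
(np.int32(222), np.int32(176)) [ 563.3 -147.1  170.3]
(np.int32(248), np.int32(204)) [598.9 -19.1 168.5]
(np.int32(210), np.int32(247)) [709.2 -49.6  82.2]
(np.int32(187), np.int32(215)) [ 671.  -179.9   85.4]
(385, 250) [454.78094376 290.90480374 104.35930714]
(371, 264) [462.13969582 267.59027795  42.63563977]
(392, 268) [4.02152537e+02 3.01348975e+02 2.23031373e-01]
(381, 278) [473.71857856 305.41910517  29.00421257]
top ring 85 [333.21769333 258.23163091  38.04724179] [481.33516755 317.19651823  41.98480452]
cap 64 [452.41258723 286.78697071 101.63944364]
proj [[252.36842911 162.57044772]
 [325.53984243 199.78776865]]
```

Run:
```python
from h import *
z=load('wrist'); print(z['T'][2,:3])
for u,v in [(280,210),(280,300),(280,50),(100,200),(450,200)]: print(u,v,onplane(z,u,v,0).round())
print(proj(z,[[453,288,100],[228,500,205]]))
```

```text
[ 0.21959996 -0.10201475 -0.97024164]
280 210 [255. 491.   0.]
280 300 [355. 446.   0.]
280 50 [105. 560.   0.]
100 200 [162. 315.   0.]
450 200 [323. 667.   0.]
[[180.73094956 481.12058565]
 [275.82016162 254.61661126]]
```

>>> play_rows:
  targets:
    - [[0.88, -0.74, 0.1, 0.01, 1], [0.88, -0.74, 0.1, 0.01, 1], [0.88, -0.74, 0.1, 0.01, 1], [0.88, -0.74, 0.1, 0.01, 1], [0.88, -0.74, 0.1, 0.01, 1], [0.88, -0.74, 0.1, 0.01, 1], [0.88, -0.74, 0.1, 0.01, 1], [0.88, -0.74, 0.1, 0.01, 1], [0.88, -0.74, 0.1, 0.01, 1], [0.88, -0.74, 0.1, 0.01, 1], [0.88, -0.74, 0.1, 0, 1], [0.88, -0.74, 0.1, 0, 1], [0, 0, 0, 0, 1], [0, 0, 0, 0, 1], [0, 0, 0, 0, 1]]

```text
clock: 1.65
position: [491.6, 278.9, 257.3]
eef_rot: [0.135, 0.991, -0.0, -0.0]
force: [0.4, 0.3, -0.4]
opening: 94.4
```

Run:
```python
from h import *
print(bot.sense()['position'])
im=cap('wrist'); cv2.imwrite('pics/w1.png',im)
```

```text
[491.55658573 278.94636389 257.25889826]
```

View pics/w1.png

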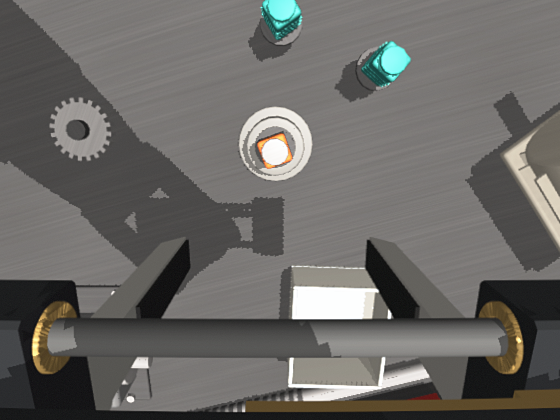

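Run:
```python
from h import *
z=load('wrist'); im=z['im']
cv2.imwrite('pics/w1c.png',cv2.resize(im[95:195,225:325],None,fx=6,fy=6,interpolation=cv2.INTER_CUBIC))
hsv=cv2.cvtColor(im,cv2.COLOR_BGR2HSV); X=cloud(z)
o=cv2.inRange(hsv,(0,120,80),(20,255,255)); o[:95]=0;o[195:]=0;o[:,:225]=0;o[:,325:]=0
P=X[o>0]; P=P[(P[:,2]>85)]; print('top face',len(P),P.mean(0), np.percentile(P[:,2],[5,50,95]))
sel=(o>0)&(X[...,2]>91)
r=cv2.minAreaRect(X[sel][:,:2].astype(np.float32)); print('rect top',r)
u8=np.argwhere(sel)
w=cv2.inRange(im,(200,200,200),(255,255,255)); w[:135]=0;w[170:]=0;w[:,:255]=0;w[:,295:]=0
yx=np.argwhere(w); print('cap px',yx.mean(0),len(yx), onplane(z,*yx.mean(0)[::-1],100), np.nanmean(X[w>0],0))
# rest base circle from depth: points with z 36..44 
B=X[95:195,225:325].reshape(-1,3); T=B[(abs(B[:,2]-40)<2)]; 
def circ(T):
    A=np.c_[2*T[:,:2],np.ones(len(T))]; s=np.linalg.lstsq(A,(T[:,:2]**2).sum(1),rcond=None)[0]; return s[:2],np.sqrt(s[2]+s[:2]@s[:2])
print('ring top',len(T),circ(T),cv2.minEnclosingCircle(T[:,:2].astype(np.float32)))
```

```text
top face 222 [448.84942937 288.85711621  92.17876   ] [89.87230586 92.38664367 93.77639292]
rect top ((450.48931884765625, 288.38824462890625), (25.66461753845215, 25.679113388061523), 4.715474605560303)
cap px [153.8880597  276.19402985] 670 [452.67985721 289.31743137 100.        ] [454.28416163 289.02734196  86.51655019]
ring top 1258 (array([450.6102579 , 288.44694228]), np.float64(25.734073640583876)) ((450.4949951171875, 288.43475341796875), 29.882707595825195)
```

View pics/w1c.png

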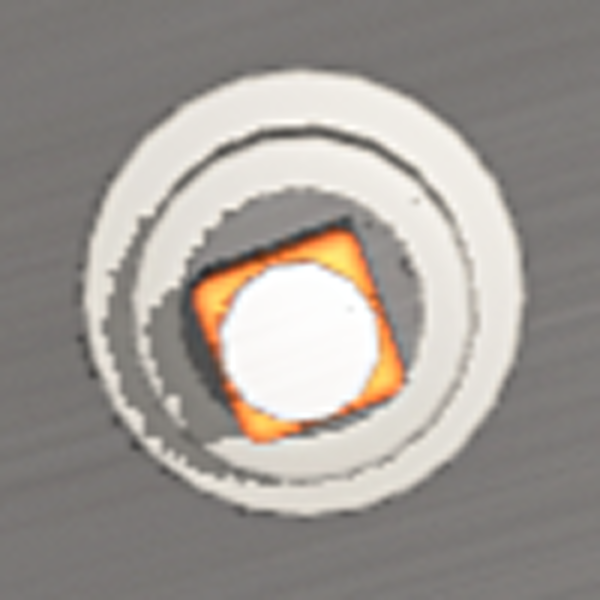

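>>> play_rows:
  targets:
    - [[0.28, -0.97, 0, 0, -1], [0.28, -0.97, 0, 0, -1], [0.28, -0.97, 0, 0, -1], [0.28, -0.97, 0, 0, -1], [0.28, -0.97, 0, 0, -1], [0.28, -0.97, 0, 0, -1], [0.28, -0.97, 0, 0, -1], [0.28, -0.97, 0, 0, -1], [0.28, -0.97, 0, 0, -1], [0.28, -0.97, 0, 0, -1], [0.28, -0.97, 0, 0, -1], [0.28, -0.97, 0, 0, -1], [0.26, -0.97, -0.3, 0, -1], [0.26, -0.97, -0.3, 0, -1], [0.26, -0.97, -0.4, 0, -1], [0, 0, 0, 0, -1], [0, 0, 0, 0, -1], [0, 0, 0, 0, -1]]

```text
clock: 3.5
position: [595.7, -84.1, 233.0]
eef_rot: [0.134, 0.991, 0.0, 0.0]
force: [0.4, -0.5, -0.5]
opening: 0.2
```

Run:
```python
from h import *
print(bot.sense()['position'])
im=cap('wrist'); cv2.imwrite('pics/w2.png',im)
```

```text
[595.667002   -84.10703835 232.97098622]
```

View pics/w2.png

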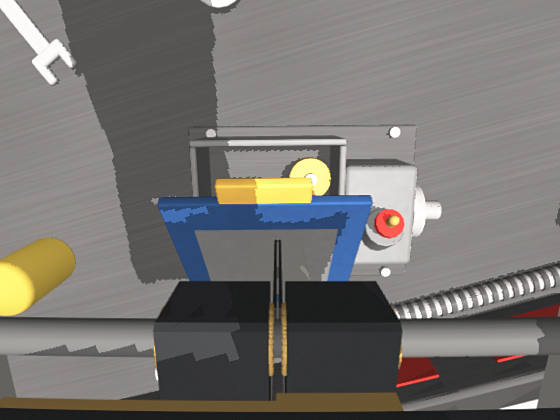

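Run:
```python
from h import *
z=load('wrist'); 
for u,v in [(264,185),(264,195),(230,197),(300,197),(180,207),(360,207),(240,260),(390,222),(394,220),(340,141),(195,141),(400,210)]: print((u,v),pt(z,u,v,0).round(1))
```

```text
(264, 185) [564.  -83.2 175.3]
(264, 195) [570.6 -85.2 171.7]
(230, 197) [ 566.3 -106.   171.4]
(300, 197) [578.1 -63.9 170.7]
(180, 207) [ 564.9 -140.2  166. ]
(360, 207) [596.4 -28.  164.1]
(240, 260) [ 624.3 -121.8  127.6]
(390, 222) [633.3   2.9 105.6]
(394, 220) [632.    6.1 106.9]
(340, 141) [561.8 -16.7  68.6]
(195, 141) [ 527.5 -140.2   69. ]
(400, 210) [640.3  24.7  62.2]
```

>>> play_rows:
  targets:
    - [[0, 0, -0.48, 0, -1], [0, 0, -0.48, 0, -1], [0, 0, -0.48, 0, -1], [0, 0, -0.48, 0, -1], [-0.18, 0.05, -0.29, 0, -1], [-0.18, 0.05, -0.29, 0, -1], [-0.18, 0.05, -0.29, 0, -1], [-0.18, 0.05, -0.29, 0, -1], [-0.1, 0.03, -0.27, 0, -1], [-0.1, 0.03, -0.27, 0, -1], [-0.1, 0.03, -0.27, 0, -1], [-0.1, 0.03, -0.27, 0, -1], [0, 0, 0, 0, -1]]

```text
clock: 4.85
position: [567.1, -77.1, 127.4]
eef_rot: [0.135, 0.991, 0.0, -0.001]
force: [0.5, 0.4, -0.7]
opening: 0.8
```

>>> play_rows:
  targets:
    - [[-0.04, 0.01, -0.27, 0, -1], [-0.04, 0.01, -0.27, 0, -1], [-0.04, 0.01, -0.27, 0, -1], [-0.04, 0.01, -0.2, 0, -1], [0, 0, -0.04, 0, -1], [0, 0, 0, 0, -1]]

```text
clock: 5.45
position: [563.6, -76.3, 102.0]
eef_rot: [0.135, 0.991, -0.0, -0.0]
force: [0.7, -0.7, -0.1]
opening: 0.3
```

Run:
```python
from h import *
im=cap('side'); a=cv2.resize(im[170:280,270:380],None,fx=5,fy=5); im=cap('scene'); b=cv2.resize(im[170:280,170:280],None,fx=5,fy=5)
cv2.imwrite('pics/s2.png',cv2.resize(np.hstack([a,b]),(800,400)))
```

```text
(no output)
```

View pics/s2.png

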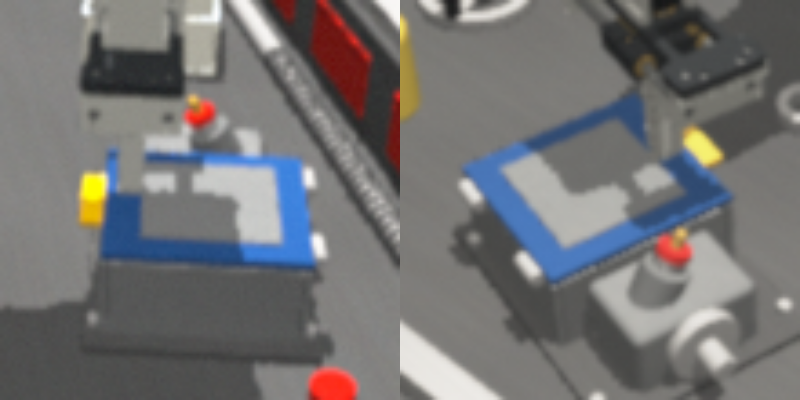

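Cover is nearly flat in both views (finger at left part of cover, tab at left); press the last bit down while watching the force.

>>> play_rows:
  targets:
    - [[0, 0, -0.06, 0, -1], [0, 0, 0, 0, -1]]

```text
clock: 5.75
position: [563.8, -76.4, 100.8]
eef_rot: [0.135, 0.991, -0.0, 0.0]
force: [0.3, 0.6, -0.1]
opening: 0.4
```

>>> play_rows:
  targets:
    - [[0, 0, -0.06, 0, -1], [0, 0, 0, 0, -1]]

```text
clock: 5.95
position: [563.9, -76.4, 100.6]
eef_rot: [0.135, 0.991, -0.0, 0.0]
force: [-6.9, 1.6, 15.8]
opening: 0.5
```

>>> play_rows:
  targets:
    - [[0, 0, 0.5, 0, -1], [0, 0, 1, 0, -1], [0, 0, 1, 0, -1], [0.4, 0.3, 1, 0, 0], [0.7, 0.4, 1, 0, 1], [0.7, 0.4, 1, 0, 1], [0.7, 0.4, 0.5, 0, 1], [0.7, 0.4, 0, 0, 1], [0.7, 0.4, 0, 0, 1], [0.7, 0.4, 0, 0, 1], [0, 0, 0, 0, 1], [0, 0, 0, 0, 1], [0, 0, 0, 0, 1]]

```text
clock: 7.25
position: [678.2, -9.2, 249.5]
eef_rot: [0.135, 0.991, -0.0, 0.0]
force: [-0.4, 0.2, -0.3]
opening: 77.4
```

Run:
```python
from h import *
print(bot.sense()['position'])
im=cap('wrist'); cv2.imwrite('pics/w3.png',im); cap('scene');cap('side')
```

```text
[678.24634636  -9.18317441 249.47829315]
```

View pics/w3.png

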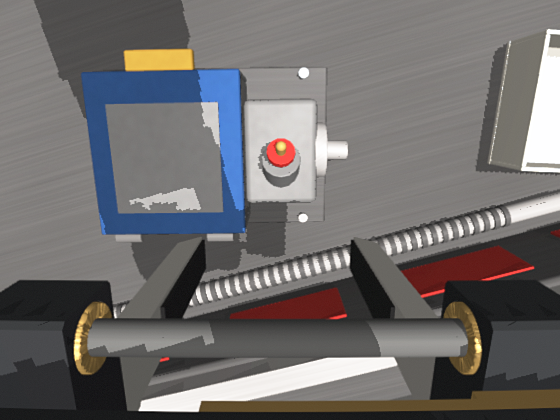

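Run:
```python
from h import *
z=load('wrist'); im=z['im'];hsv=cv2.cvtColor(im,cv2.COLOR_BGR2HSV); X=cloud(z)
bl=cv2.inRange(hsv,(100,120,60),(125,255,255)); bl=cv2.erode(bl,np.ones((5,5)))
bl[:, 300:]=0; P=X[bl>0]; P=P[P[:,2]>60]; mu=P.mean(0); n=np.linalg.svd(P-mu)[2][2]; n*=np.sign(n[2]); print('cover',mu,n,np.percentile(P[:,2],[2,50,98]))
r=cv2.minAreaRect(P[:,:2].astype(np.float32)); print(r)
bl=cv2.inRange(hsv,(100,120,60),(125,255,255)); bl[250:]=0; bl[:,300:]=0
Q=np.argwhere(bl)[:, ::-1]; h=cv2.convexHull(Q.astype(np.float32)); W=np.array([onplane(z,float(a),float(b),78.5)[:2] for a,b in h[:,0]],np.float32); print('rect@78.5',cv2.minAreaRect(W))
red=cv2.inRange(hsv,(0,150,80),(8,255,255)); red[:130]=0;red[175:]=0;red[:,:255]=0;red[:,310:]=0
br=cv2.inRange(hsv,(15,80,80),(32,255,255)); br[:130]=0;br[175:]=0;br[:,:255]=0;br[:,310:]=0
print('brass px',np.argwhere(br).mean(0)[::-1],br.sum()/255,np.nanmean(X[br>0],0),np.nanmax(X[br>0],0))
for k,m in dict(red=red,br=br).items():
    P=X[m>0]; print(k,len(P),np.nanmedian(P,0),P[np.nanargmax(P[:,2])])
R=X[red>0]
# plane of collar top
yx=np.argwhere(red); print('red bbox',yx.min(0),yx.max(0))
P=R[R[:,2]>85]
for _ in range(5):
    mu=P.mean(0); n=np.linalg.svd(P-mu)[2][2]; n*=np.sign(n[2]); rr=(P-mu)@n; P=P[abs(rr)<max(1.5*rr.std(),.7)]
print('collar plane',mu,n,len(P),'tilt',np.degrees(np.arccos(n[2])),'az',np.degrees(np.arctan2(n[1],n[0])))
cv2.imwrite('pics/w3c.png',cv2.resize(im[125:195,245:315],None,fx=8,fy=8,interpolation=cv2.INTER_CUBIC))
s=load('side');S=s['im'];cv2.imwrite('pics/s3.png',cv2.resize(S[170:250,290:370],None,fx=7,fy=7,interpolation=cv2.INTER_CUBIC))
s=load('scene');S=s['im'];cv2.imwrite('pics/sc3.png',cv2.resize(S[210:280,210:280],None,fx=8,fy=8,interpolation=cv2.INTER_CUBIC))
```

```text
cover [605.91825039 -91.28953844  78.37069843] [8.70143137e-04 3.65703730e-04 9.99999555e-01] [76.87151448 78.366128   79.92570168]
((615.2543334960938, -96.72261047363281), (136.0564727783203, 145.3105926513672), 75.05477905273438)
rect@78.5 ((615.4214477539062, -96.46959686279297), (139.2816925048828, 148.6381072998047), 75.14102172851562)
brass px [280.3826087  147.75652174] 115.0 [634.42277957   6.11230882 104.87224364] [640.52566103  10.6425628  109.16567886]
red 498 [640.47157248   3.80918934  96.14515464] [633.43710333  11.22675907 105.19481716]
br 115 [634.22515103   6.14191462 105.64425037] [632.60003943   6.25872505 109.16567886]
red bbox [139 267] [166 294]
collar plane [638.88298648   4.73484964  95.63781189] [-0.47018934  0.12687122  0.87339892] 311 tilt 29.143948515406755 az 164.89949983055428
```

View pics/w3c.png

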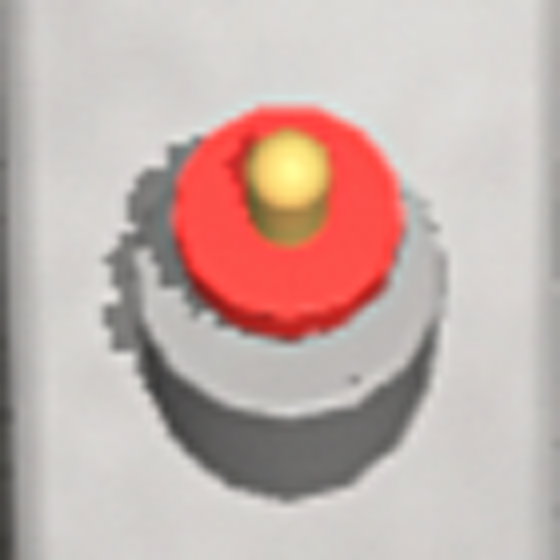

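View pics/s3.png

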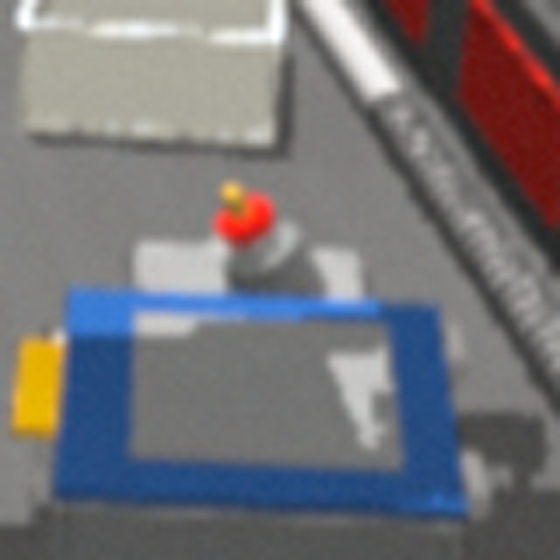

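View pics/sc3.png

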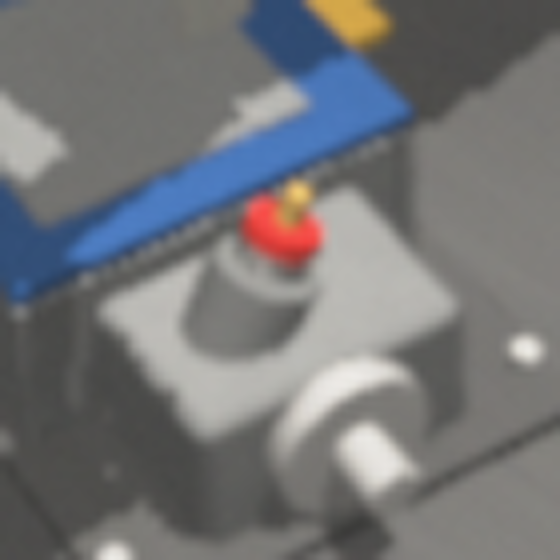

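Run:
```python
from h import *
z=load('wrist'); n=np.array([-.470,.127,.873]); mu=np.array([638.88,4.73,95.64])
C,d=ray(z,281.25,151.9); t=((mu-C)@n)/(d@n); O=C+t*d; print('origin',O)
# dome sphere centre approx at origin+ (14-4.5) n
for k in (0,9.5,14): print(k,proj(z,O+k*n))
for nm in('scene','side'):
    s=load(nm); print(nm,proj(s,[O,O+14*n]))
```

```text
origin [638.75701846   5.77089251  95.42236578]
0 [[281.25 151.9 ]]
9.5 [[281.32345324 147.24302007]]
14 [[281.35981539 144.93684175]]
scene [[245.45330627 238.36766772]
 [247.5912457  233.81189252]]
side [[324.34318571 200.16540229]
 [322.22571594 196.38404273]]
```

>>> play_rows:
  targets:
    - [[-0.7, 0.915, 0, 0.017, 1], [-0.7, 0.915, 0, 0.017, 1], [-0.7, 0.915, 0, 0.017, 1], [-0.7, 0.915, 0, 0.017, 1], [-0.7, 0.915, 0, 0.017, 1], [-0.7, 0.915, 0, 0.017, 1], [-0.7, 0.915, 0, 0.017, 1], [-0.7, 0.915, 0, 0.017, 1], [-0.7, 0.915, 0, 0.017, 1], [-0.7, 0.915, 0, 0.017, 1], [-0.7, 0.915, 0, 0.017, 1], [-0.7, 0.915, 0, 0.017, 1], [-0.7, 0.915, -0.3, 0.015, 1], [0, 0, -0.8, 0, 1], [0, 0, -0.8, 0, 1], [0, 0, -0.8, 0, 1], [0, 0, 0, 0, 1], [0, 0, 0, 0, 1]]

```text
clock: 9.2
position: [451.3, 288.4, 182.5]
eef_rot: [-0.036, 0.999, 0.0, 0.0]
force: [0.5, -0.3, -0.3]
opening: 94.1
```

Run:
```python
from h import *
q=bot.sense(); print(q['position'],q['eef_rot'],q['qpos'][5])
im=cap('wrist'); cv2.imwrite('pics/w4.png',im)
z=load('wrist'); print(proj(z,[[450.5,288.4,94]]))
```

```text
[451.31791066 288.42639871 182.46304562] [-3.64863555e-02  9.99334131e-01  9.44341730e-05  1.76263208e-04] -1.1435239436623914
[[276.19341844 217.96710028]]
```

View pics/w4.png

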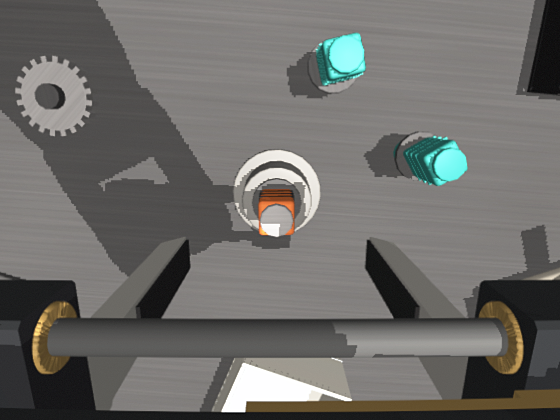

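Run:
```python
from h import *
z=load('wrist')
for u,v in [(344,55),(450,165)]: print(onplane(z,u,v,92).round(), pt(z,u,v).round())
```

```text
[339. 324.  92.] [339. 324.  92.]
[404. 407.  92.] [404. 406.  92.]
```

>>> play_rows:
  targets:
    - [[-0.03, 0, -0.9, 0, 1], [0, 0, -0.9, 0, 1], [0, 0, -0.9, 0, 1], [0, 0, -0.9, 0, 0.3], [0, 0, -0.66, 0, 0], [0, 0, 0, 0, -0.2], [0, 0, 0, 0, -1], [0, 0, 0, 0, -1], [0, 0, 0, 0, -1], [0, 0, 0, 0, -1], [0, 0, 0, 0, -1]]

```text
clock: 10.35
position: [450.5, 288.6, 75.6]
eef_rot: [-0.037, 0.999, 0.0, 0.0]
force: [0.0, -1.0, -0.1]
opening: 33.4
```

>>> play_rows:
  targets:
    - [[0, 0, 0, 0, -1], [0, 0, 0, 0, -1], [0, 0, 0, 0, -1], [0, 0, 0, 0, -1]]

```text
clock: 10.75
position: [450.5, 288.6, 75.4]
eef_rot: [-0.037, 0.999, 0.0, 0.0]
force: [-1.0, -1.1, 3.3]
opening: 25.8
```

>>> play_rows:
  targets:
    - [[0, 0, 0.2, 0, -1], [0, 0, 0.2, 0, -1], [0, 0, 0.2, 0, -1], [0, 0, 0.16, 0, -1], [0, 0, 0, -0.07, -1], [0, 0, 0, -0.07, -1], [0, 0, 0, -0.07, -1], [0, 0, 0, -0.009, -1], [0, 0, 0, 0, -1], [0, 0, 0, 0, -1]]

```text
clock: 11.75
position: [450.4, 288.6, 94.3]
eef_rot: [0.134, 0.991, 0.0, 0.0]
force: [-0.2, -0.1, -1.7]
opening: 25.8
```

Run:
```python
from h import *
im=cap('scene'); cv2.imwrite('pics/sc5.png',cv2.resize(im[210:300,330:440],None,fx=7,fy=6,interpolation=cv2.INTER_CUBIC))
print(bot.sense()['eef_rot'])
```

```text
[ 1.33933340e-01  9.90990343e-01 -1.88859348e-05  3.99406764e-06]
```

View pics/sc5.png

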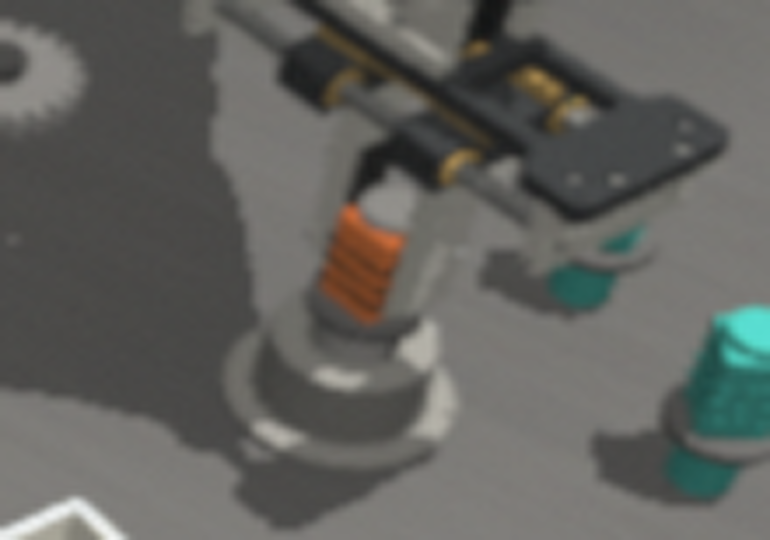

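>>> play_rows:
  targets:
    - [[-0.116, 0.031, 0, 0, -1], [-0.116, 0.031, 0, 0, -1], [-0.116, 0.031, 0, 0, -1], [-0.116, 0.031, 0, 0, -1], [0, 0, 0, 0, -1]]

```text
clock: 12.3
position: [439.6, 291.5, 94.8]
eef_rot: [0.135, 0.991, 0.0, 0.001]
force: [6.6, -3.2, -0.7]
opening: 25.7
```

>>> play_rows:
  targets:
    - [[-0.116, 0.031, 0, 0, -1], [-0.116, 0.031, 0, 0, -1], [-0.116, 0.031, 0, 0, -1], [-0.116, 0.031, 0, 0, -1], [0, 0, 0, 0, -1]]

```text
clock: 12.8
position: [427.9, 294.7, 94.7]
eef_rot: [0.135, 0.991, 0.0, 0.001]
force: [5.9, -1.9, -1.1]
opening: 25.5
```

>>> play_rows:
  targets:
    - [[-0.116, 0.031, 0, 0, -1], [-0.116, 0.031, 0, 0, -1], [-0.116, 0.031, 0, 0, -1], [0, 0, 0, 0, -1]]

```text
clock: 13.2
position: [419.2, 297.1, 94.7]
eef_rot: [0.135, 0.991, 0.0, 0.001]
force: [6.0, -2.6, -2.2]
opening: 25.8
```

Run:
```python
from h import *
im=cap('scene'); a=cv2.resize(im[210:300,330:440],None,fx=3.63,fy=4.4,interpolation=cv2.INTER_CUBIC)
im=cap('side'); b=cv2.resize(im[140:210,200:300],None,fx=4,fy=5.66,interpolation=cv2.INTER_CUBIC)
cv2.imwrite('pics/t6.png',np.hstack([a[:396],b[:396]]))
```

View pics/t6.png

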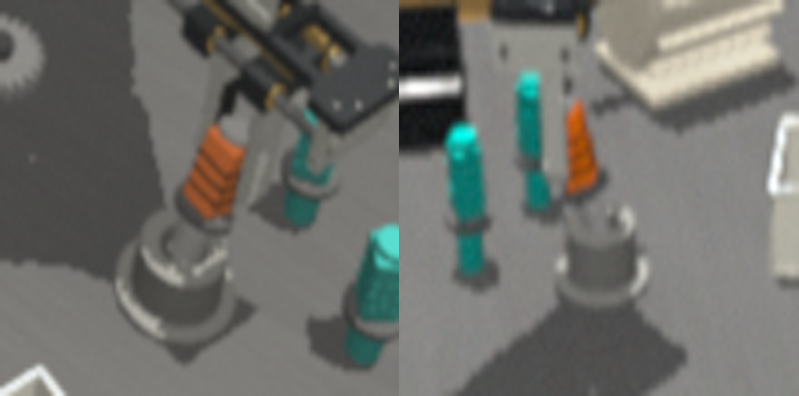

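>>> play_rows:
  targets:
    - [[-0.117, 0.031, 0.218, 0, -1], [-0.117, 0.031, 0.218, 0, -1], [-0.117, 0.031, 0.218, 0, -1], [-0.117, 0.031, 0.218, 0, -1], [0, 0, 0.8, 0, -1], [0, 0, 1, 0, -1], [0.5, -0.5, 1, 0, -1], [0.8, -0.9, 1, 0, -1], [0.8, -0.9, 0.5, 0, -1], [0.8, -0.9, 0, 0, -1], [0.8, -0.9, 0, 0, -1], [0.8, -0.9, 0, 0, -1], [0, 0, 0, 0, -1], [0, 0, 0, 0, -1], [0, 0, 0, 0, -1]]

```text
clock: 14.8
position: [518.7, 175.8, 223.5]
eef_rot: [0.135, 0.991, 0.0, -0.0]
force: [-0.5, 0.2, -1.8]
opening: 25.6
```

Run:
```python
from h import *
q=bot.sense();print(q['position'],q['force'])
P=q['position']
for n in('side','scene'):
    im=cap(n); z=load(n); u,v=proj(z,[P])[0].astype(int); print(n,u,v)
    cv2.imwrite(f'pics/h_{n}.png',cv2.resize(im[max(v-35,0):v+45,u-40:u+40],None,fx=7,fy=7,interpolation=cv2.INTER_CUBIC))
```

```text
[518.74474432 175.79710924 223.52397959] [-0.50009474  0.17773749 -1.84639196]
side 273 139
scene 334 205
```

View pics/h_side.png

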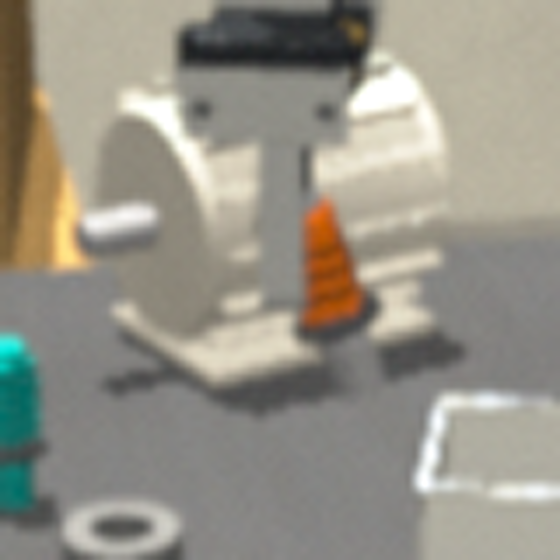

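View pics/h_scene.png

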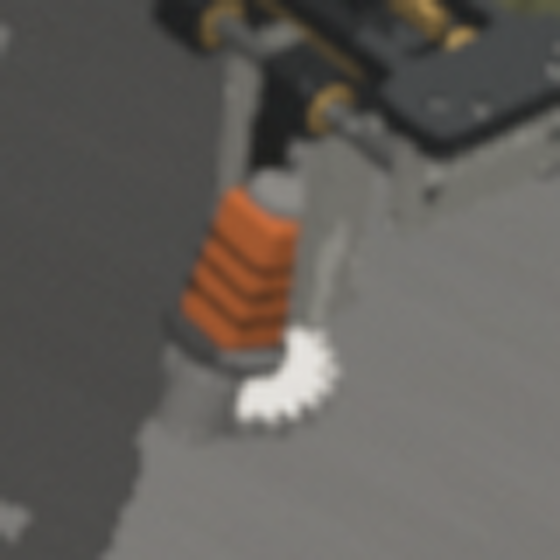

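```bash
cat > tilt.py <<'E'
from h import *
from scipy.optimize import minimize
# tool frame: case axes
def measure(yaw=np.radians(-15.5)):
    z=load('scene'); im=z['im']; hsv=cv2.cvtColor(im,cv2.COLOR_BGR2HSV); X=cloud(z)
    P0=bot.sense()['position']
    o=cv2.inRange(hsv,(3,140,70),(18,255,255))>0
    near=np.linalg.norm(np.nan_to_num(X)-P0,axis=2)<60
    xc=np.array([np.cos(yaw),np.sin(yaw),0]); yc=np.array([-np.sin(yaw),np.cos(yaw),0])
    Q=X[o&near]-P0; A=np.c_[Q@xc,Q@yc,Q[:,2]]; print('orange pts',len(A),A.min(0),A.max(0))
    P=A.copy(); P=P[P[:,1]<10]
    for _ in range(6):
        mu=P.mean(0); n=np.linalg.svd(P-mu)[2][2]; n*=np.sign(n[0]); r=(P-mu)@n; P=P[abs(r)<max(1.8*r.std(),.6)]
    print('face n',n,'mu',mu,len(P),r.std(),'tilt',np.degrees(np.arctan2(n[2],n[0])),'pointing y',n[1])
    # axis offset in x-z plane: face is 13 from the axis
    t=np.arctan2(n[2],n[0]); a=np.array([-np.sin(t),np.cos(t)]); c=mu[[0,2]]-13*np.array([np.cos(t),np.sin(t)])
    g=np.array([0,-3.]); print('axis miss at grasp pt', (g-c)@np.array([np.cos(t),np.sin(t)]))
    return X,P0,xc,yc,t
if __name__=='__main__': measure()
E
python3 tilt.py
```

```text
orange pts 236 [  7.48360107 -11.82267585 -27.82186221] [33.08797308 13.64717162 25.50756581]
face n [ 0.94579953 -0.0251541   0.32377543] mu [23.99534038 -0.43116117  4.44507941] 125 1.0552315452693974 tilt 18.897607156706425 pointing y -0.0251541023918887
axis miss at grasp pt -12.113261531984366
```

```bash
cat > sc.py <<'E'
from h import *
import sys
def go(out,yaw=np.radians(-15.5)):
    P0=bot.sense()['position']; xc=np.array([np.cos(yaw),np.sin(yaw),0]); yc=np.array([-np.sin(yaw),np.cos(yaw),0])
    I=np.full((600,800,3),255,np.uint8); S=5
    def T(x,z): return int(400+S*x),int(220-S*z)
    for g in range(-60,61,10): cv2.line(I,T(g,-80),T(g,40),(225,225,225),1)
    for g in range(-70,41,10): cv2.line(I,T(-60,g),T(60,g),(225,225,225),1)
    for n in ('scene','side'):
        z=load(n); X=cloud(z)-P0; A=np.stack([X@xc,X@yc,X[...,2]],-1)
        m=(abs(A[...,0])<60)&(abs(A[...,1])<30)&(A[...,2]>-90)&(A[...,2]<40)
        for p,c in zip(A[m],z['im'][m]): cv2.circle(I,T(p[0],p[2]),3 if n=='scene' else 2,tuple(int(v) for v in c),-1 if n=='scene' else 1)
    cv2.circle(I,T(0,-3),5,(255,0,255),2); cv2.imwrite(out,I)
go(sys.argv[1])
E
python3 sc.py pics/x1.png
```

```text
(no output)
```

View pics/x1.png

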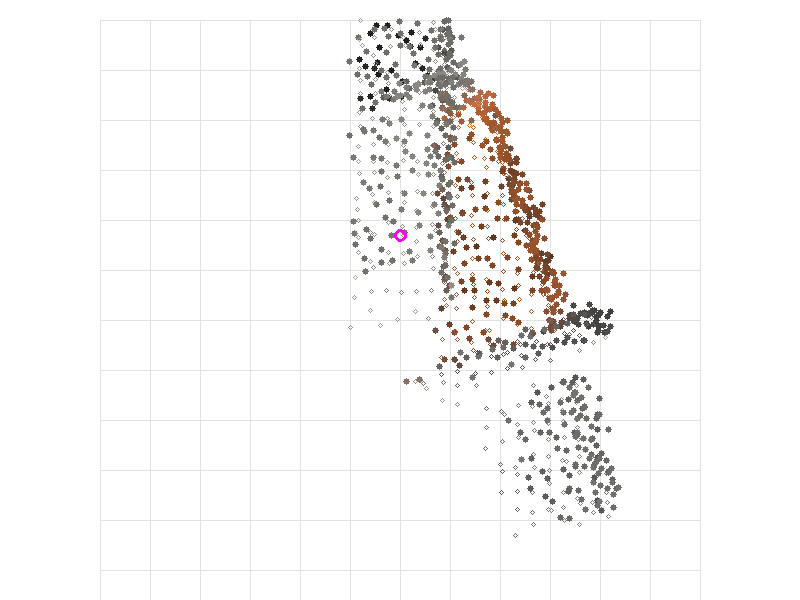

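>>> play_rows:
  targets:
    - [[-0.4, 0.4, 0, 0, -1], [-0.7, 0.83, 0, 0, -1], [-0.83, 0.93, 0, 0, -1], [-0.83, 0.93, 0, 0, -1], [-0.83, 0.93, 0, 0, -1], [-0.83, 0.95, 0, 0, -1], [0, 0, -0.4, 0, -1], [0, 0, -0.8, 0, -1], [0, 0, -0.8, 0, -1], [0, 0, -0.8, 0, -1], [0, 0, -0.68, 0, -1], [0, 0, 0, 0, -1], [0, 0, 0, 0, -1]]

```text
clock: 16.2
position: [408.6, 299.6, 136.9]
eef_rot: [0.135, 0.991, 0.0, 0.0]
force: [0.2, 0.7, -1.5]
opening: 25.8
```

```bash
python3 - <<'E'
from h import *
q=bot.sense();print(q['position'],q['force'])
for n in('side','scene'): cap(n)
a=cv2.resize(load('scene')['im'][190:300,320:430],(400,400),interpolation=cv2.INTER_CUBIC);b=cv2.resize(load('side')['im'][120:210,200:290],(400,400),interpolation=cv2.INTER_CUBIC)
cv2.imwrite('pics/t7.png',np.hstack([a,b]))
E
python3 sc.py pics/x2.png
```

```text
[408.60738817 299.62724286 136.92754872] [ 0.15176588  0.68592874 -1.49381225]
```

View pics/t7.png

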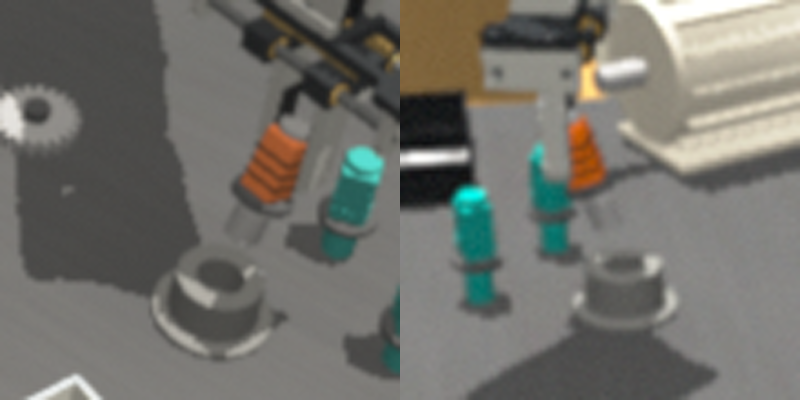

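View pics/x2.png

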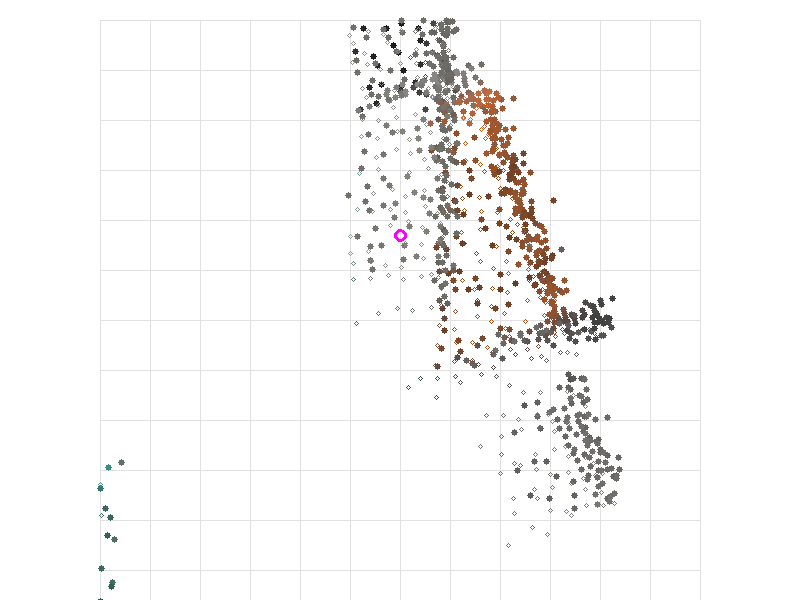

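>>> play_rows:
  targets:
    - [[0.12, -0.03, -0.38, 0, -1], [0.12, -0.03, -0.38, 0, -1], [0.12, -0.03, -0.38, 0, -1], [0.12, -0.03, -0.38, 0, -1], [0.12, -0.03, -0.38, 0, -1], [0, 0, 0, 0, -1]]

```text
clock: 16.9
position: [423.6, 295.2, 87.4]
eef_rot: [0.135, 0.991, -0.001, -0.001]
force: [0.8, 1.0, -2.3]
opening: 25.8
```

>>> play_rows:
  targets:
    - [[0.116, -0.032, 0, 0, -1], [0.116, -0.032, 0, 0, -1], [0.116, -0.032, 0, 0, -1], [0.116, -0.032, 0, 0, -1], [0.116, -0.032, 0, 0, -1], [0, 0, 0, 0, -1]]

```text
clock: 17.5
position: [437.8, 291.8, 89.3]
eef_rot: [0.135, 0.991, -0.0, -0.001]
force: [-6.2, 0.1, -0.1]
opening: 25.5
```

```bash
python3 - <<'E'
from h import *
for n in('side','scene'): cap(n)
E
python3 sc.py pics/x3.png
```

```text
(no output)
```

View pics/x3.png

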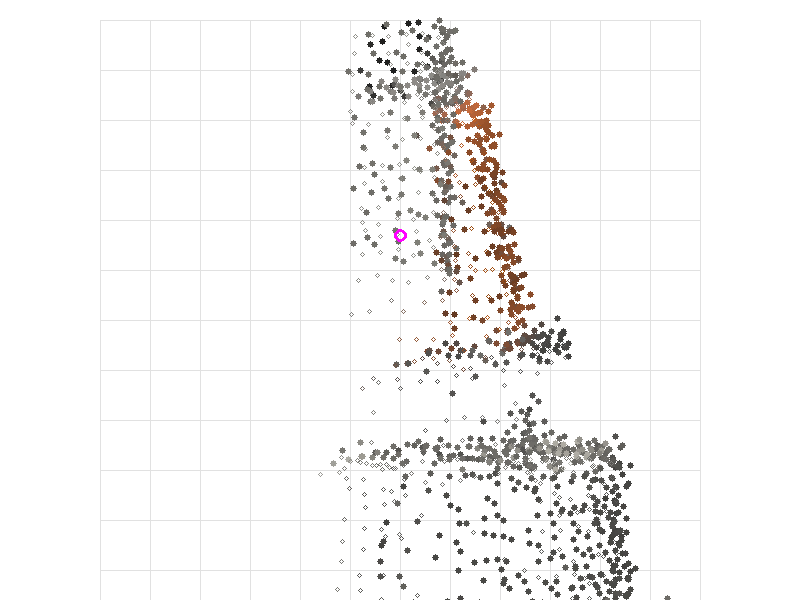

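>>> play_rows:
  targets:
    - [[0.116, -0.032, 0, 0, -1], [0.116, -0.032, 0, 0, -1], [0.116, -0.032, 0, 0, -1], [0.116, -0.032, 0, 0, -1], [0.116, -0.032, 0, 0, -1], [0.08, -0.02, 0, 0, -1], [0, 0, 0, 0, -1]]

```text
clock: 18.3
position: [454.1, 287.3, 89.3]
eef_rot: [0.135, 0.991, -0.0, -0.001]
force: [-7.8, 0.3, 1.4]
opening: 25.6
```

```bash
python3 - <<'E'
from h import *
for n in('side','scene'): cap(n)
E
python3 sc.py pics/x4.png; python3 tilt.py
```

```text
orange pts 124 [  6.72350923 -12.53128297 -30.54258354] [16.00161168 11.61909786 21.91817064]
face n [ 0.99941157 -0.02494375  0.02354397] mu [13.28198809 -0.12701495 -0.41627562] 85 0.8915306424425677 tilt 1.3495146038637356 pointing y -0.02494374677047064
axis miss at grasp pt -0.33915411982872684
```

View pics/x4.png

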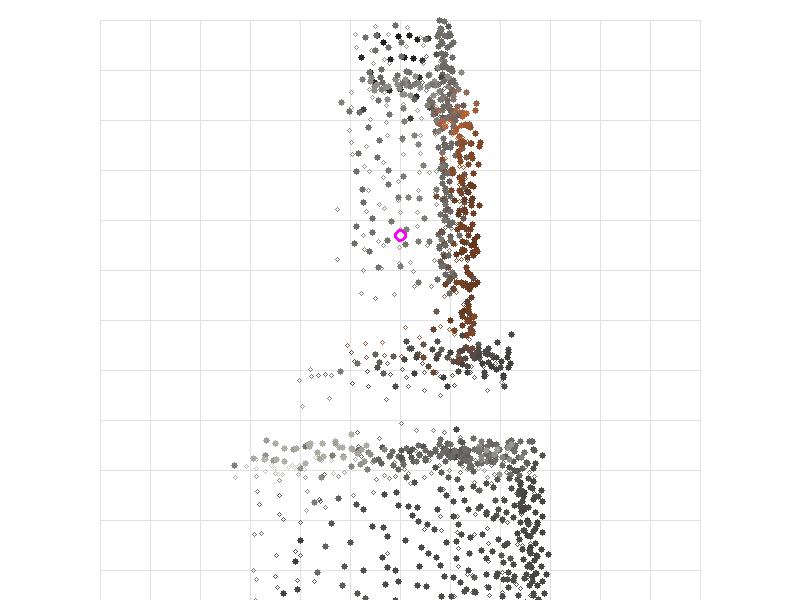

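>>> play_rows:
  targets:
    - [[-0.1, 0.03, 0, 0, -1], [-0.05, 0.01, -0.1, 0, -1], [0, 0, -0.2, 0, -1], [0, 0, -0.2, 0, -1], [0, 0, -0.1, 0, -1], [0, 0, 0, 0, -1]]

```text
clock: 19.0
position: [451.8, 288.0, 74.9]
eef_rot: [0.135, 0.991, 0.0, 0.001]
force: [-2.1, -5.7, 12.9]
opening: 26.0
```

>>> play_rows:
  targets:
    - [[0, 0, 0, 0, -0.3], [0, 0, 0, 0, 0], [0, 0, 0, 0, 0.1], [0.2, -0.05, 0.04, 0, 0.1], [0.13, -0.04, 0, 0, 0.1], [0, 0, 0, 0, 0.1], [0, 0, 0, 0, 0.1]]

```text
clock: 19.7
position: [459.4, 285.8, 74.9]
eef_rot: [0.135, 0.991, -0.0, -0.0]
force: [-0.1, -0.1, -0.4]
opening: 51.7
```

```bash
python3 - <<'E'
from h import *
for n in('side','scene'): cap(n)
print(bot.sense()['opening'])
E
python3 sc.py pics/x5.png; python3 tilt.py
```

```text
51.83756434583768
orange pts 153 [-11.49531892 -11.05721925 -26.17729066] [ 8.56349592 24.34665518 42.70046573]
face n [ 0.9993471  -0.03174464  0.0172523 ] mu [5.55701042 0.10463793 1.42286268] 68 0.640458922216293 tilt 0.9890314523659082 pointing y -0.031744644081423204
axis miss at grasp pt 7.367474449606195
```

View pics/x5.png

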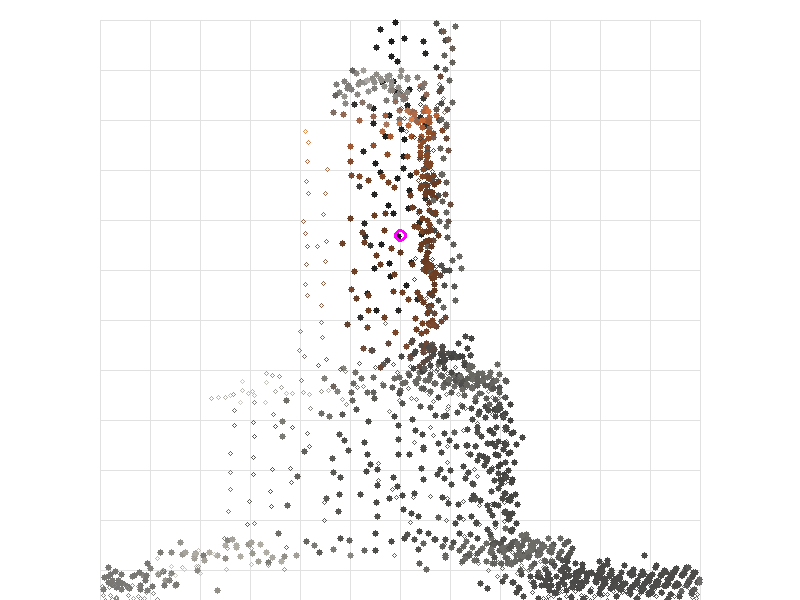

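>>> play_rows:
  targets:
    - [[0.1, -0.03, 0.06, 0, 0.1], [0, 0, 0, 0, -0.3], [0, 0, 0, 0, -1], [0, 0, 0, 0, -1], [0, 0, 0, 0, -1], [0, 0, 0, 0, -1], [0, 0, 0, 0, -1], [0, 0, 0.2, 0, -1], [0, 0, 0.2, 0, -1], [0, 0, 0.2, 0, -1], [0, 0, 0.16, 0, -1], [0, 0, 0, 0, -1]]

```text
clock: 21.0
position: [462.1, 285.3, 96.3]
eef_rot: [0.135, 0.991, 0.0, 0.0]
force: [-0.9, 0.0, -1.2]
opening: 25.8
```

>>> play_rows:
  targets:
    - [[-0.116, 0.031, 0, 0, -1], [-0.116, 0.031, 0, 0, -1], [-0.116, 0.031, 0, 0, -1], [-0.116, 0.031, 0, 0, -1], [-0.116, 0.031, 0, 0, -1], [-0.116, 0.031, 0, 0, -1], [-0.116, 0.031, 0, 0, -1], [-0.116, 0.031, 0, 0, -1], [-0.116, 0.031, 0, 0, -1], [-0.116, 0.031, 0, 0, -1], [0, 0, 0, 0, -1]]

```text
clock: 22.1
position: [433.9, 293.0, 96.5]
eef_rot: [0.135, 0.991, 0.001, 0.002]
force: [5.6, -2.3, 3.6]
opening: 25.5
```

```bash
python3 - <<'E'
from h import *
for n in('side','scene'): cap(n)
print(bot.sense()['opening'])
E
python3 sc.py pics/x6.png; python3 tilt.py
```

```text
26.053345437363138
orange pts 154 [  1.65949214 -12.8290616  -24.1437887 ] [20.72342819 11.978739   22.61166053]
face n [ 0.95941861 -0.02741838  0.28064953] mu [11.62602884 -1.01415935  1.82439788] 105 0.9184435308980929 tilt 16.305275289062013 pointing y -0.02741837639420669
axis miss at grasp pt 0.4871022715824807
```

View pics/x6.png

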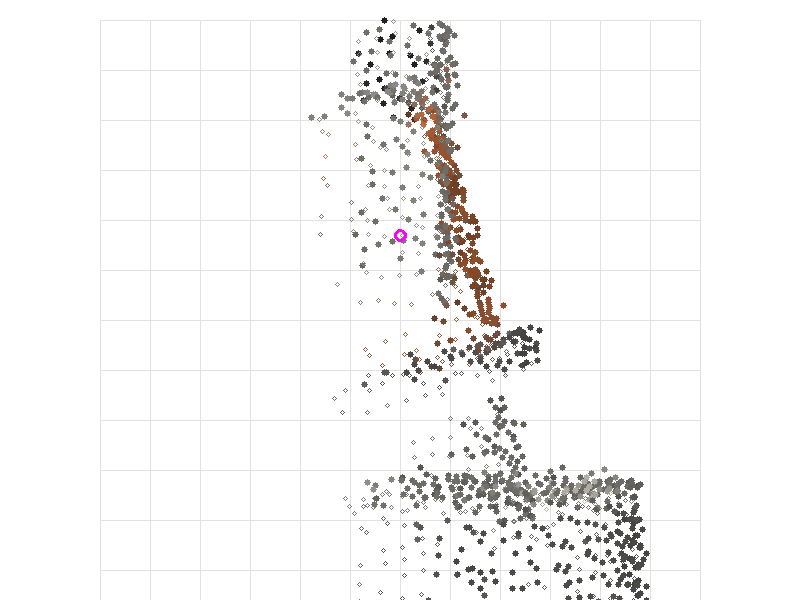

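>>> play_rows:
  targets:
    - [[-0.116, 0.031, 0, 0, -1], [-0.116, 0.031, 0, 0, -1], [-0.116, 0.031, 0, 0, -1], [-0.116, 0.031, 0, 0, -1], [-0.116, 0.031, 0, 0, -1], [-0.116, 0.031, 0, 0, -1], [0, 0, 0, 0, -1]]

```text
clock: 22.9
position: [416.1, 297.7, 95.9]
eef_rot: [0.135, 0.991, 0.0, 0.001]
force: [6.0, -0.9, -1.4]
opening: 25.7
```

```bash
python3 - <<'E'
from h import *
for n in('side','scene'): cap(n)
print(bot.sense()['opening'])
E
python3 sc.py pics/x7.png; python3 tilt.py
```

```text
25.815077742906308
orange pts 199 [  3.97909486 -11.83733079 -26.66429274] [31.2778756  12.48099021 24.02435001]
face n [0.90013669 0.02531891 0.43487111] mu [18.09515253 -0.94078464  3.39032554] 111 1.0319662957875173 tilt 25.7859661795359 pointing y 0.025318911117342302
axis miss at grasp pt -6.073193144978317
```

View pics/x7.png

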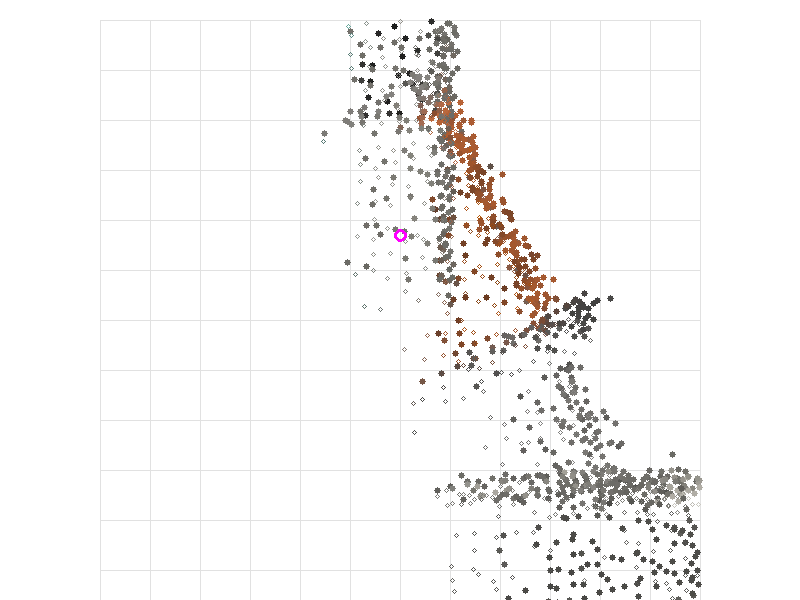

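>>> play_rows:
  targets:
    - [[-0.116, 0.031, 0, 0, -1], [-0.116, 0.031, 0, 0, -1], [0, 0, 0, 0, -1], [-0.117, 0.031, 0.218, 0, -1], [-0.117, 0.031, 0.218, 0, -1], [-0.117, 0.031, 0.218, 0, -1], [-0.117, 0.031, 0.218, 0, -1], [-0.117, 0.031, 0.218, 0, -1], [0, 0, 0.6, 0, -1], [0, 0, 0.6, 0, -1], [0, 0, 0.6, 0, -1], [0, 0, 0, 0, -1], [0, 0, 0, 0, -1]]

```text
clock: 24.3
position: [394.8, 303.0, 167.4]
eef_rot: [0.135, 0.991, -0.0, -0.0]
force: [0.7, 0.6, -2.7]
opening: 25.8
```

```bash
python3 - <<'E'
from h import *
for n in('side','scene'): cap(n)
print(bot.sense()['opening'])
E
python3 sc.py pics/x8.png; python3 tilt.py
```

```text
25.82187072283529
orange pts 229 [  7.11927099 -11.40767026 -26.72630342] [32.6207312  12.77165036 25.00894167]
face n [ 0.86087815 -0.01223302  0.5086641 ] mu [20.95593333 -0.47360558  2.18344904] 131 1.1272673792762808 tilt 30.577420243956002 pointing y -0.01223302009965832
axis miss at grasp pt -7.678686830693499
```

View pics/x8.png

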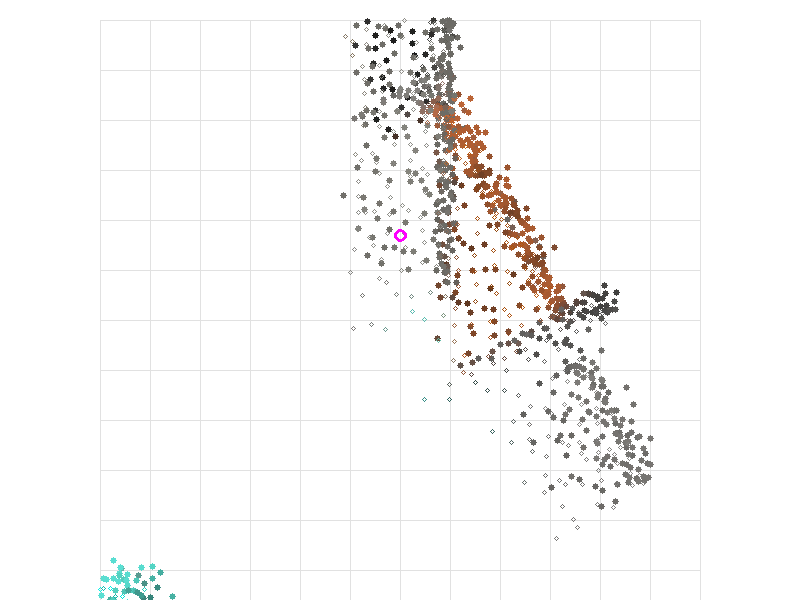

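>>> play_rows:
  targets:
    - [[0, 0, 0.4, 0, -1], [0, 0, 0.8, 0, -1], [0.3, -0.4, 0, 0, -1], [0.5, -0.8, 0, 0, -1], [0.56, -0.84, 0, 0, -1], [0.56, -0.84, 0, 0, -1], [0.56, -0.84, 0, 0, -1], [0.56, -0.84, 0, 0, -1], [0.56, -0.84, 0, 0, -1], [0.56, -0.84, 0, 0, -1], [0.56, -0.84, 0, 0, -1], [0.56, -0.84, 0, 0, -1], [0.56, -0.84, 0, 0, -1], [0.56, -0.84, 0, 0, -1], [0.56, -0.84, 0, 0, -1], [0.48, -0.81, 0, 0, -1], [0, 0, 0, 0, -1], [0, 0, 0, 0, -1]]

```text
clock: 26.2
position: [580.7, 21.1, 196.9]
eef_rot: [0.135, 0.991, -0.0, -0.001]
force: [-0.4, -0.6, -2.3]
opening: 26.3
```

```bash
python3 - <<'E'
from h import *
q=bot.sense();print(q['position'],q['force'],q['eef_rot'])
for n in('side','scene','wrist'): cap(n)
cv2.imwrite('pics/w9.png',load('wrist')['im'])
a=cv2.resize(load('scene')['im'][165:265,190:290],(400,400),interpolation=cv2.INTER_CUBIC);b=cv2.resize(load('side')['im'][125:225,270:370],(400,400),interpolation=cv2.INTER_CUBIC)
cv2.imwrite('pics/t9.png',np.hstack([a,b]))
E
python3 sc.py pics/x9.png; python3 tilt.py
```

```text
[580.70523626  21.08065826 196.86268599] [-0.39754872 -0.58503345 -2.34009208] [ 1.35482798e-01  9.90779493e-01 -2.43379144e-05 -6.38603997e-04]
orange pts 192 [  4.45307697 -12.86374568 -29.29834138] [31.9154944  12.6165459  22.63178076]
face n [0.86959376 0.01777456 0.49344784] mu [20.4761753  -0.93601837  2.55061523] 105 1.0345750833558078 tilt 29.572586988921714 pointing y 0.017774555406493253
axis miss at grasp pt -7.548139431287766
```

View pics/t9.png

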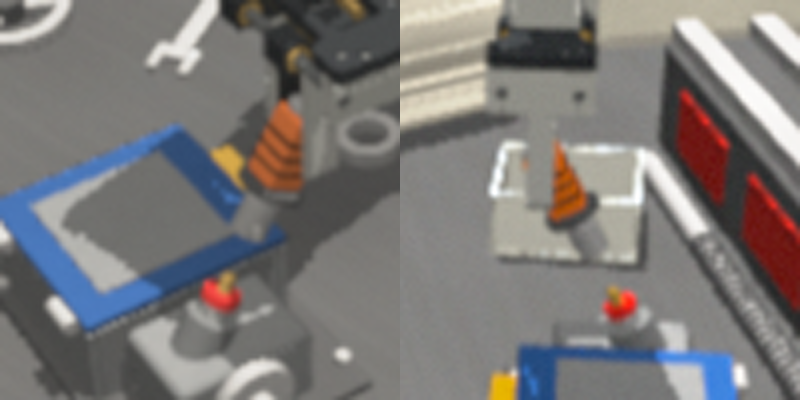

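View pics/x9.png

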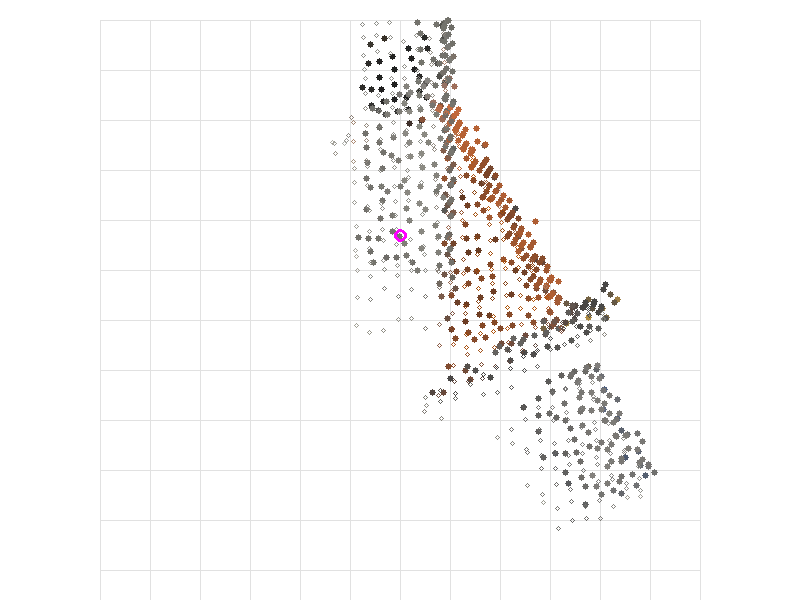

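View pics/w9.png

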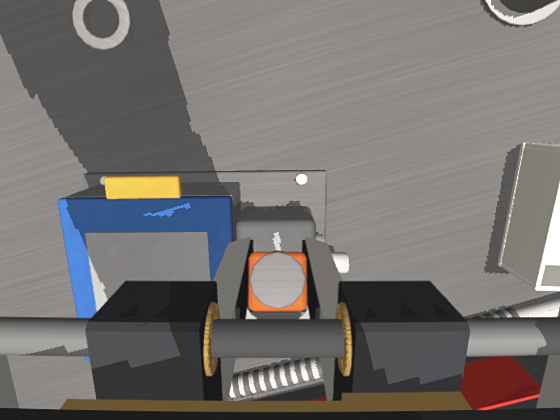

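>>> play_rows:
  targets:
    - [[0.14, -0.03, -0.36, 0, -1], [0.14, -0.03, -0.36, 0, -1], [0.14, -0.03, -0.36, 0, -1], [0, 0, 0, 0, -1], [0, 0, 0, 0, -1]]

```text
clock: 26.85
position: [591.5, 19.5, 170.3]
eef_rot: [0.135, 0.991, -0.0, -0.0]
force: [0.2, -0.2, -2.3]
opening: 25.7
```

Run:
```python
from h import *
q=bot.sense();P=q['position'];print(P,q['force'])
for n in('side','scene'): cap(n)
O=np.array([638.8,5.8,95.4]);nn=np.array([-.47,.127,.873]); xc=np.array([.9636,-.2672,0])
M=P+39.8*xc+np.array([0,0,-56.8]); print('mouth',M, 'rel nipple along',(M-O)@nn,'lateral',(M-O)-nn*((M-O)@nn))
out=[]
for n in('scene','side'):
    z=load(n); im=z['im']; u,v=proj(z,[O])[0].astype(int); s=10
    c=cv2.resize(im[v-28:v+12,u-20:u+20],None,fx=s,fy=s,interpolation=cv2.INTER_CUBIC)
    out.append(c)
cv2.imwrite('pics/t10.png',np.hstack(out))
```

```text
[591.46137524  19.53196709 170.32644818] [ 0.2492931  -0.20103832 -2.32005105]
mouth [629.81265524   8.89740709 113.52644818] rel nipple along 20.44181199442506 lateral [0.62030688 0.50129697 0.28074631]
```

View pics/t10.png

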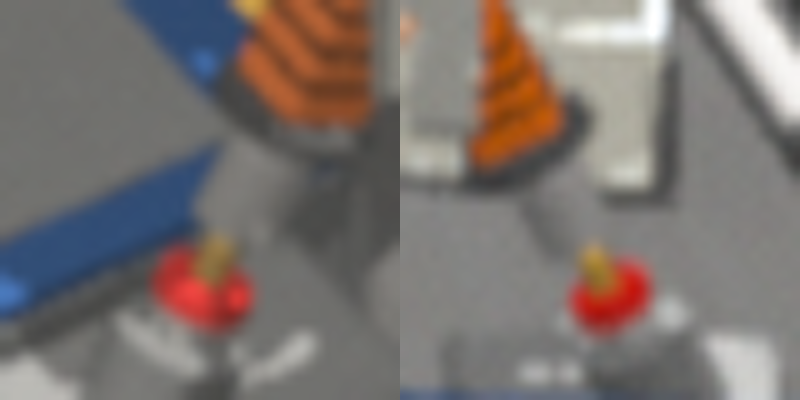

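Run:
```python
from h import *
P=np.array([591.46,19.53,170.33]); O=np.array([638.8,5.8,95.4]);nn=np.array([-.47,.127,.873]); xc=np.array([.9636,-.2672,0]); yc=np.array([.2672,.9636,0])
t=np.radians(29.6); a=-np.sin(t)*xc+np.cos(t)*np.array([0,0,1]); e=np.cos(t)*xc+np.sin(t)*np.array([0,0,1])
M=P+39.8*xc+np.array([0,0,-56.8])
out=[]
for n in('scene','side'):
    z=load(n); im=z['im']; u,v=proj(z,[O])[0].astype(int); s=10
    u0,v0=u-20,v-28
    c=cv2.resize(im[v0:v0+40,u0:u0+40],None,fx=s,fy=s,interpolation=cv2.INTER_CUBIC)
    c=np.clip((c.astype(float)-60)*2,0,255).astype(np.uint8)
    def px(X): return tuple(((proj(z,[X])[0]-[u0,v0]+.5)*s).astype(int))
    for k in range(24):
        th=k*np.pi/12; cv2.circle(c,px(M+12*(np.cos(th)*e+np.sin(th)*yc)),2,(0,255,0),-1)
        cv2.circle(c,px(M+32*a+12*(np.cos(th)*e+np.sin(th)*yc)),2,(255,255,0),-1)
    cv2.circle(c,px(O+14*nn),4,(255,0,255),-1)
    out.append(c)
cv2.imwrite('pics/t11.png',np.hstack(out))
```

```text
(no output)
```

View pics/t11.png

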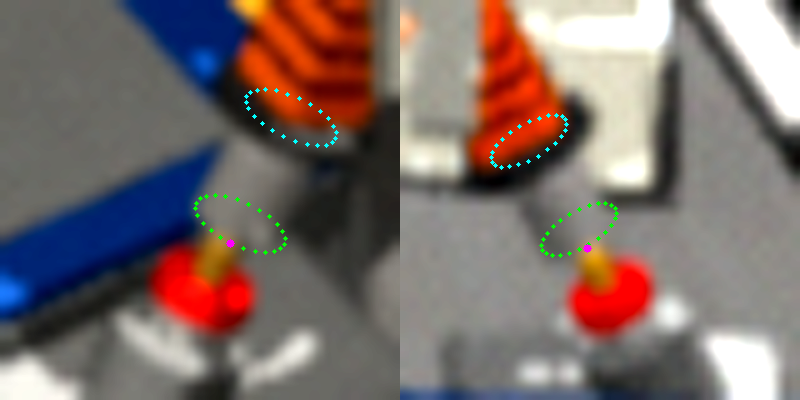

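Run:
```python
from h import *
O=np.array([638.8,5.8,95.4])
z=load('side'); im=z['im']; u,v=proj(z,[O])[0].astype(int); u0,v0=u-20,v-28
g=cv2.cvtColor(im,cv2.COLOR_BGR2GRAY)
print(u0+8,'cols..'); 
for r in range(v0+16,v0+32): print(r-v0, g[r,u0+8:u0+28])
print('brass'); h=cv2.cvtColor(im,cv2.COLOR_BGR2HSV)
for n in('side','scene'):
    z=load(n); im=z['im']; u,v=proj(z,[O])[0].astype(int); u0,v0=u-20,v-28; h=cv2.cvtColor(im,cv2.COLOR_BGR2HSV)
    m=cv2.inRange(h,(12,90,60),(35,255,255))[v0+18:v0+40,u0:u0+40]; yx=np.argwhere(m); print(n,yx[:,::-1].tolist()[:14], proj(z,[O+k*np.array([-.47,.127,.873]) for k in(4,9,14)])-[u0,v0-18])
    X=cloud(z)[v0+18:v0+40,u0:u0+40]; print(X[m>0].round(1)[:8])
z=load('side');d=z['d']; u,v=proj(z,[O])[0].astype(int); u0,v0=u-20,v-28
for r in range(v0+16,v0+28,2): print(r-v0, d[r,u0+8:u0+28].round())
```

```text
312 cols..
16 [ 85  86  79  74  70  69  79  94 112 133 147 164 173 185 189 194 182 120
  80  86]
17 [ 69  67  63  67  71  79 100 118 132 136 141 156 169 190 200 201 179 118
  79  89]
18 [ 64  62  66  75  82  95 116 128 135 135 134 139 140 153 158 159 145 101
  79  98]
19 [ 92  92  95  97 102 106 118 121 127 132 133 125 108 100  98  98  95  84
  85 107]
20 [125 126 123 117 103 104 114 119 126 128 133 130 111  97  96  98  98  95
  98 109]
21 [133 131 130 124 105 100 105 112 119 127 131 131 128 121 121 121 123 123
 123 123]
22 [132 132 133 128 117 102 105 111 117 125 130 131 129 126 127 128 130 128
 127 129]
23 [136 133 131 130 125 108 102 108 115 122 130 133 128 127 128 131 128 128
 127 129]
24 [134 133 129 133 128 117 105 104 110 119 132 142 129 125 128 129 129 130
 130 128]
25 [133 132 132 131 129 125 113 107 111 119 135 146 131 124 126 129 129 133
 129 130]
26 [133 133 131 130 128 130 123 121 121 120 123 130 125 112 111 120 128 130
 129 129]
27 [132 132 131 133 132 132 131 129 127 124 111 113 119 110  96  95 115 128
 132 131]
28 [131 133 132 131 133 130 133 131 129 117 101 105 112 1
[... 1183 characters left out ...]
2. 1094. 1366. 1366.
 1361. 1366. 1368. 1362. 1360. 1385. 1389. 1384.]
18 [1088. 1085. 1081. 1082. 1080. 1093. 1091. 1094. 1094. 1096. 1095. 1103.
 1374. 1370. 1368. 1366. 1368. 1376. 1376. 1373.]
20 [1358. 1362. 1356. 1102. 1099. 1096. 1092. 1090. 1096. 1097. 1095. 1101.
 1106. 1363. 1364. 1357. 1358. 1359. 1363. 1356.]
22 [1348. 1345. 1347. 1343. 1107. 1102. 1101. 1101. 1098. 1098. 1100. 1101.
 1103. 1109. 1344. 1348. 1350. 1346. 1348. 1346.]
24 [1334. 1331. 1334. 1333. 1336. 1338. 1106. 1100. 1101. 1099. 1101. 1104.
 1336. 1333. 1334. 1333. 1339. 1331. 1334. 1335.]
26 [1323. 1322. 1318. 1323. 1322. 1322. 1323. 1319. 1322. 1325. 1109. 1107.
 1109. 1325. 1122. 1327. 1324. 1325. 1322. 1321.]
```

>>> play_rows:
  targets:
    - [[0.02, -0.056, 0, 0, -1], [0.09, -0.025, -0.175, 0, -1], [0.1, -0.025, -0.175, 0, -1], [0, 0, 0, 0, -1]]

```text
clock: 27.35
position: [596.7, 16.7, 161.1]
eef_rot: [0.135, 0.991, -0.0, -0.001]
force: [0.3, -0.1, -3.1]
opening: 25.8
```

>>> play_rows:
  targets:
    - [[0.094, -0.025, -0.175, 0, -1], [0, 0, 0, 0, -1]]

```text
clock: 27.55
position: [599.1, 16.2, 156.9]
eef_rot: [0.135, 0.991, -0.0, -0.0]
force: [-0.3, 0.4, -2.1]
opening: 25.8
```

```bash
cat > chk.py <<'E'
from h import *
import sys
q=bot.sense();P=q['position'];print(P,q['force'])
for n in('side','scene'): cap(n)
O=np.array([638.8,5.8,95.4]);nn=np.array([-.47,.127,.873])
out=[]
for n in('scene','side'):
    z=load(n); im=z['im']; u,v=proj(z,[O])[0].astype(int); s=10
    c=cv2.resize(im[v-28:v+12,u-20:u+20],None,fx=s,fy=s,interpolation=cv2.INTER_CUBIC)
    out.append(np.clip((c.astype(float)-40)*1.8,0,255).astype(np.uint8))
cv2.imwrite(sys.argv[1],np.hstack(out))
E
python3 chk.py pics/t12.png; python3 tilt.py
```

```text
[599.08281071  16.17909418 156.9375226 ] [-0.25351939  0.38436497 -2.11668988]
orange pts 178 [  7.47063281 -14.37047641 -25.45188077] [33.38155409 13.17770051 23.37490125]
face n [ 0.87254537 -0.02424183  0.48793125] mu [20.41233702 -0.30974833  3.26393237] 79 0.643706706183295 tilt 29.214114421802254 pointing y -0.02424183238287886
axis miss at grasp pt -7.873192728654522
```

View pics/t12.png

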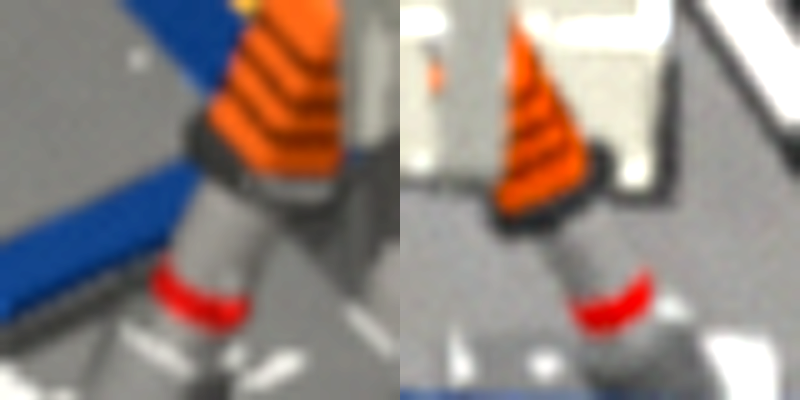

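>>> play_rows:
  targets:
    - [[0.047, -0.013, -0.087, 0, -1], [0.047, -0.013, -0.087, 0, -1], [0, 0, 0, 0, -1]]

```text
clock: 27.95
position: [601.5, 15.6, 153.8]
eef_rot: [0.135, 0.991, 0.0, 0.0]
force: [-4.4, 0.4, 6.0]
opening: 25.8
```

>>> play_rows:
  targets:
    - [[0.038, -0.01, -0.07, 0, -1], [0, 0, 0, 0, -1]]

```text
clock: 28.15
position: [602.6, 15.3, 151.6]
eef_rot: [0.135, 0.991, 0.0, 0.0]
force: [-0.9, 1.1, 0.4]
opening: 26.2
```

>>> play_rows:
  targets:
    - [[0.038, -0.01, -0.07, 0, -1], [0, 0, 0, 0, -1]]

```text
clock: 28.35
position: [603.6, 15.1, 149.8]
eef_rot: [0.135, 0.991, 0.0, 0.0]
force: [-1.1, 1.6, 2.6]
opening: 26.1
```

>>> play_rows:
  targets:
    - [[0.038, -0.01, -0.07, 0, -1], [0, 0, 0, 0, -1]]

```text
clock: 28.55
position: [604.1, 15.0, 149.3]
eef_rot: [0.135, 0.991, 0.0, -0.0]
force: [-10.6, 2.2, 14.4]
opening: 25.8
```

>>> play_rows:
  targets:
    - [[0.019, -0.005, -0.035, 0, -1], [0, 0, 0, 0, -1]]

```text
clock: 28.75
position: [604.4, 15.0, 149.2]
eef_rot: [0.135, 0.991, 0.0, -0.0]
force: [-16.8, 2.2, 23.6]
opening: 25.6
```

>>> play_rows:
  targets:
    - [[0.019, -0.005, -0.035, 0, -1], [0, 0, 0, 0, -1]]

```text
clock: 28.95
position: [604.9, 14.8, 149.2]
eef_rot: [0.135, 0.991, 0.0, 0.0]
force: [-19.9, 1.9, 30.5]
opening: 25.9
```

```bash
python3 chk.py pics/t13.png; python3 tilt.py
```

```text
[604.91820425  14.83526969 149.15570708] [-19.93076666   1.92000192  30.49544784]
orange pts 173 [  6.76234819 -10.29981782 -27.90407691] [32.36311327 13.11409959 25.0224354 ]
face n [ 0.87897719 -0.03231587  0.47576757] mu [19.27570479 -0.31394163  4.59277413] 80 0.8027271099048359 tilt 28.425535015338205 pointing y -0.0323158673440192
axis miss at grasp pt -7.566042077797244
```

View pics/t13.png

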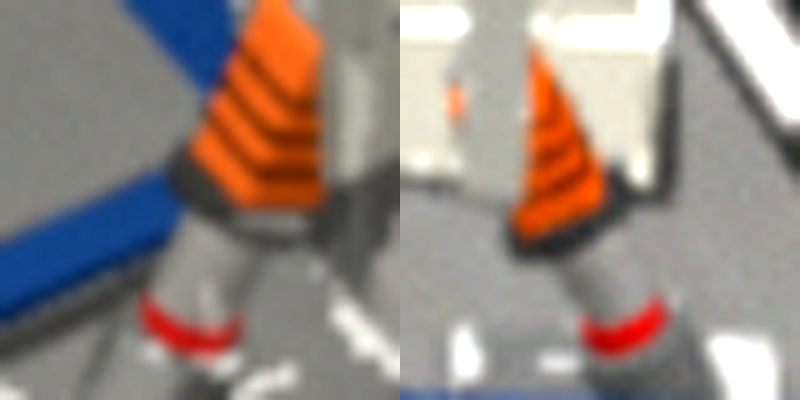

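>>> play_rows:
  targets:
    - [[-0.012, 0.003, 0.014, 0, -1], [0, 0, 0, 0, -1], [0, 0, 0, 0, -1]]

```text
clock: 29.35
position: [604.8, 14.9, 149.1]
eef_rot: [0.135, 0.991, 0.0, 0.0]
force: [-17.0, 2.5, 25.2]
opening: 25.4
```

>>> play_rows:
  targets:
    - [[0, 0, 0, 0, -1], [0, 0, 0, 0, -1], [0, 0, 0, 0, -1], [0, 0, 0, 0, -1], [0, 0, 0, 0, -1], [0, 0, 0, 0, -1], [0, 0, 0, 0, -1], [0, 0, 0, 0, -1], [0, 0, 0, 0, -1], [0, 0, 0, 0, -1]]

```text
clock: 30.35
position: [604.8, 14.8, 149.2]
eef_rot: [0.135, 0.991, 0.0, 0.0]
force: [-16.3, 1.4, 26.6]
opening: 25.8
```

```bash
python3 chk.py pics/t14.png; python3 tilt.py
python3 - <<'E'
from h import *
a=load('side')['im']; b=load('scene')['im']
cv2.imwrite('pics/fin_scene.png',b)
X=cloud(load('scene')); 
hsv=cv2.cvtColor(b,cv2.COLOR_BGR2HSV); m=cv2.inRange(hsv,(100,120,60),(125,255,255))>0; P=X[m]; P=P[(abs(P[:,0]-615)<90)&(abs(P[:,1]+96)<90)&(P[:,2]>50)]; print('cover z',np.percentile(P[:,2],[5,50,95]))
for n in('scene','side'):
    z=load(n); h=cv2.cvtColor(z['im'],cv2.COLOR_BGR2HSV); u,v=proj(z,[[638.8,5.8,95.4]])[0].astype(int); r=cv2.inRange(h,(0,150,80),(8,255,255)); r=r[v-10:v+14,u-14:u+14]; yx=np.argwhere(r)+[v-10,u-14]
    print(n,'red px',yx.min(0),yx.max(0),len(yx),'nominal collar top/bottom pressed', proj(z,[np.array([638.8,5.8,95.4])-k*np.array([-.47,.127,.873]) for k in (0,8,16)]).round(1).tolist())
E
```

```text
[604.84243502  14.84146574 149.19084576] [-16.26952403   1.36830667  26.6337422 ]
orange pts 173 [  5.98321973 -12.70845247 -24.96368178] [32.42921551 14.1292929  26.3949277 ]
face n [ 0.87795932 -0.04498742  0.47661679] mu [19.76179327 -0.13046962  3.57097283] 79 0.8760204226135433 tilt 28.496158070920487 pointing y -0.04498741671574702
axis miss at grasp pt -7.50264437561512
cover z [78.4701625  81.34605947 83.87539745]
scene red px [241 240] [244 246] 10 nominal collar top/bottom pressed [[245.5, 238.4], [244.2, 241.0], [243.0, 243.5]]
side red px [203 323] [206 329] 13 nominal collar top/bottom pressed [[324.4, 200.2], [325.6, 202.3], [326.7, 204.4]]
```

View pics/t14.png

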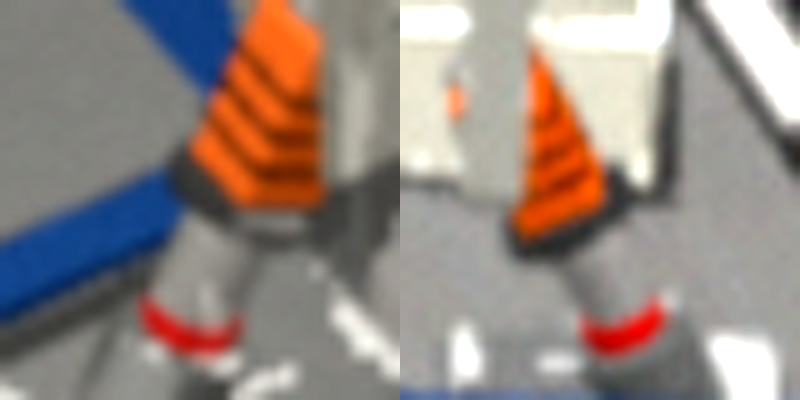

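View pics/fin_scene.png

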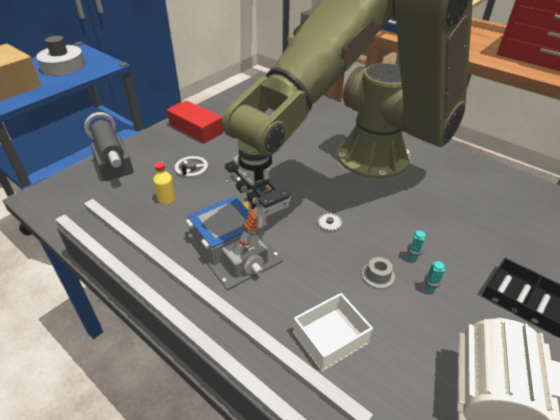

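```bash
python3 -c "
from cell import bot
print(bot.sign_off())"
```

```text
the job is handed in; nothing more can be done
None
```

The cover is shut, and the orange coupler is on the nipple and held pressed against the collar's stop. I handed the job in at about 30.5 s of the 51 s allowed. The hand-in reported no verdict.

**Cover:** I pressed the tab down until it resisted with about 16 N. In the wrist view afterwards the cover was level, with its top at 78.4 mm against the expected 78.5 mm. A later reading from the scene camera gave 81 mm. I put that down to camera error, because nothing touched the cover in between.

**Coupler:** The moves cannot tilt the tool, so I tilted the coupler in the grip by levering its sleeve against the rim of the rest. The first try slid about 12 mm sideways in the jaws. I set it back in the rest and gripped it off-centre, which gave 29–30° of tilt for the nipple's 29°.

**Pressing:** The force rose to about 10 N, dropped to about 3 N as the collar snapped, then climbed steeply at the stop. I eased off slightly and held there for 1 s. Force (about 31 N along the nipple), position and the 25.8 mm grip opening all stayed steady.

**Last checks:**
- **Tilt:** the last reading was 28.5°, with about 1° of measurement noise.
- **Collar depth:** I judged it fully in from the force pattern and the distance moved. The pictures are too coarse to measure the last millimetre.
- **Other items:** in the last scene picture the visible ones look where they were. The spanner and bearing ring were mostly hidden behind the arm in that view.

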